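# Close the gearbox under the magnifier

### The job

The little gearbox under the magnifier lamp has been inspected; close it up. Its cover lies open side up on the bench: turn it over and set it down squarely over the gears, long side to long side (either way round), so that its rim sits flush all round on the gearcase. Do not drop the cover or let it topple, do not bump the lamp, and leave the gearcase and the other things on the bench where they are.

Things in the scene. Friction and masses are not known exactly. Their poses are not given: they have to be found in the camera images.
- cover: gearbox cover: plain cast aluminium open box, 96 mm long (x), 64 wide (y), 50 high (z), flat outside, walls and floor 5 mm, a 10 mm square screw pillar in each inside corner; 0.2 to 0.4 kg. Origin: centre of the outer face of its closed side; z points out through the open side (up at the start). Stable on any face, also on end (96 mm tall). Same under a half turn about z
- cover_rim (a point): centre of the open side of the cover, in the plane of its rim, 50 mm from cover along its z; axes as cover
- gearcase: lower half of the gearbox, cast aluminium, loose, 1.3 kg, on the bench under the near part of the lamp head. Foot plate 124 x 84 x 8 mm, body 96 (x) x 64 (y) like the cover. Two gears inside stand up to 16 mm above the joint face. A 14 mm shaft stub sticks out 34 mm at its +y side, 25 mm up. Origin: centre of the underside; z up, x along its length, pointing away from the robot within 40 degrees
- gearcase_joint (a point): centre of the gearcase's flat joint face, 42 mm above the bench; axes as gearcase. The cover's rim comes to rest here. A lip on the inner edge of the face stands 7 mm above it, leans inward as a lead-in, and fits inside the cover with about 3 mm of play each way
- lamp: magnifier lamp, fixed: white weighted base 190 x 250 x 30 mm on the bench beyond and left of the head (its centre 130 mm along the lamp's x and 280 mm along its y from the origin), jointed arm rising from it, round head. Origin: on the bench straight below the centre of the head
- lens (a point): centre of the underside of the lamp's round head: a level disc 196 mm across, 44 mm thick, underside 285 mm above the bench. It overhangs the gearcase from the far side: a tool pointing straight down at the gearcase would run into it; there is room from the robot's side with the tool leaning back toward the robot
- screwdriver: blue-handled screwdriver, 210 mm, lying on the bench; leave alone. Origin: underside, mid length
- bearing: ball bearing, 62 mm across, 18 mm high, flat on the bench; leave alone. Origin: centre of the underside
- tin: round open tin of screws, 90 mm across, 32 mm high; leave alone. Origin: centre of the underside
Things that resemble listed ones, but are neither listed nor needed, are in the scene too. What is shaped like the gearcase but brown or green is not meant.

How it is judged:
By the outcome, as a careful person would: the job done as asked, in the order asked, and still so for the second after the job is handed in, with the robot touching nothing.
It also fails if it takes over 64 s, if anything falls off the work surface, if the arm or the gripper's body presses on something with over 40 N, if the wrist force passes 120 N, or if a joint passes its speed limit or range.

### The arm

A 7-joint arm with a two-finger parallel gripper is mounted at the origin on the work surface. World frame = base frame: x ahead of the robot, y to its left, z up, the work surface at z = 0. Lengths are in mm, angles in rad, forces in N, time in s.
With the tool pointing down it reaches from about 425 to 950 mm from the base axis. Payload 16.7 kg.
Tool frame: the origin (TCP) lies between the finger pads; the fingertips stand ahead of it and the grasp point (between the pads) lies 5 mm behind it (bot.tcp_to_tips is the z of the fingertips in the tool frame, in mm); z points along the fingers, x is the direction in which the jaws open and shut, and the axes are right-handed (so a half turn about z gives the same grasp; the last joint's range is limited). The gripper opens to 94 mm and grips with 3 to 60 N. Pads are 16 mm wide; open, the fingers measure 119 mm over their backs; the gripper's body (75 mm by 177 mm) begins 78 mm behind the grasp point.
Start: joints at [0.998, 0.426, 0.074, 1.606, -0.034, 1.111, -0.067], TCP at [277.544, -615.26, 219.467] pointing down, gripper open.
Joint ranges: [-2.85, 2.85], [-0.5, 2.14], [-1.23, 1.37], [0.21, 2.46], [-1.02, 4.16], [0.16, 2.05], [-2.73, 2.73]. Speed limits (rad/s): [1.89, 1.89, 2.39, 2.39, 3.01, 3.01, 3.01].

### API

Orientations are given as [roll, pitch, yaw] about the fixed x, y, z axes, in that order (R = Rz(yaw) Ry(pitch) Rx(roll)).
In Python, from workcell import status, viewer, bot gives the robot as it stands.
- The arm moves only by the shell command python3 -m pendant 'ROWS'. ROWS is JSON, a list of rows, each an object of numbers: "grip": the finger opening in cm, from 0 to 9.4; "dx", "dy", "dz": the shift along the tool's x, y, z in cm; "rx", "ry", "rz": the turn, a rotation vector about the tool's x, y, z in degrees. In form: [{"grip": .., "dx": .., "dy": .., "dz": .., "rx": .., "ry": .., "rz": ..}, ...]. A call has 1 to 10 rows; each row shifts and turns the commanded pose from where the row before left it, along the tool's axes as they then stand; what a row does not reach is not made up. A row lasts 1/10 s, in which the tool goes at most 50 mm and 8.59 degrees, less where a joint would pass 70% of its speed; a pose out of reach is approached as far as the arm can. A call with a gripper value outside its range is refused whole. The fingers move at their own pace and stop on an object; the grip force is fixed at half the most. Time passes only in rows, so rows that do not move let the fingers close. It gives the time, the measured TCP pose, the force and the opening at its end, in the units of the state.
- status.read_state(): the state, without advancing time (a new reading comes with each control period).
- viewer.get_image(name): name is "side" or "top"; returns a dict with "img" (420x560x3 uint8, red, green, blue), "depth" (420x560 float32, mm along the optical axis (not along the pixel's ray), 0 where there is no reading), "fx", "fy", "cx", "cy" (pixels), "pose" (4x4, takes a point from camera to world coordinates). Camera axes: x right, y up, looking along -z (the intrinsics and any distortion apply to the point x, -y, -z); pixel columns grow to the right and rows downward; lengths in mm; the calibration is good to about 2 mm. A picture is of the moment at which its call begins.
- bot.hand_in(): hands the job in, once; it reports no verdict.
The state is a dict: "time": time; "joint_positions": joint angles; "qd": joint speeds; "joint_efforts": joint torques, N m; "tool_pos": TCP position; "orientation": TCP orientation; "wrist_force": force on the tool from outside, world axes, zero at the start; "moment": the same for the moment, N m; "width": finger opening in mm.
Only numpy, scipy, OpenCV 4.12 (cv2) and the standard library are available. Lean on these libraries where they do the work, as an engineer would, in place of code of your own. Each camera call takes 0.05 s, during which the arm holds its last target. There are 200 camera calls.

## Working session

There is one attempt and no reset: what is moved stays moved. The work goes in short steps, Python scripts to look and compute and a shell command to move; the robot and the scene stay as the last step left them, time stands still between calls to the robot, and variables do not carry over. Pictures are saved under pics/ and viewed, about 8 in all and at most 12, crops included, and the job is handed in when it is done.

```bash
ls; mkdir -p pics
python3 - <<'E'
from workcell import status, viewer, bot
import cv2, numpy as np
for n in ["side","top"]:
    d=viewer.get_image(n)
    cv2.imwrite(f"pics/{n}0.png",d["img"][:,:,::-1])
    np.savez(f"{n}0.npz",**d)
    print(n,d["fx"],d["cx"],d["cy"],np.round(d["pose"],3).tolist(),[k for k in d])
print(status.read_state(), bot.tcp_to_tips)
E
```

```text
pics
side 396.34721856760586 280.84940637430424 204.46002952085536 [[-0.839, 0.407, -0.36, 176.889], [-0.544, -0.615, 0.571, 618.03], [0.011, 0.675, 0.737, 1008.607], [0.0, 0.0, 0.0, 1.0]] ['img', 'depth', 'fx', 'fy', 'cx', 'cy', 'pose']
top 429.8705346925368 281.98036257750186 211.346674666642 [[0.024, 0.997, -0.069, 505.397], [-1.0, 0.024, -0.003, -57.941], [-0.002, 0.069, 0.998, 1303.837], [0.0, 0.0, 0.0, 1.0]] ['img', 'depth', 'fx', 'fy', 'cx', 'cy', 'pose']
{'time': 0.1, 'joint_positions': array([ 0.9974937 ,  0.42666207,  0.07386045,  1.60652227, -0.03411383,
        1.11078135, -0.0671064 ]), 'qd': array([-0.00150887, -0.00330162, -0.00068852, -0.00012175,  0.0023019 ,
        0.00173319, -0.00039647]), 'joint_efforts': array([ 8.44791677e-03, -9.37469172e+01,  3.67751509e+00, -4.55042768e+01,
       -4.85908252e-02,  1.68580975e-02,  4.36504149e-05]), 'tool_pos': array([ 277.40687621, -614.96276526,  218.85992442]), 'orientation': array([ 3.14152451e+00,  1.11148241e-03, -1.14704406e+00]), 'wrist_force': array([-0.3485006 ,  0.72886449, -0.49829855]), 'moment': array([ 0.00241954, -0.06230983, -0.02237531]), 'width': 94.08784367972332} 14.0
```

View pics/top0.png

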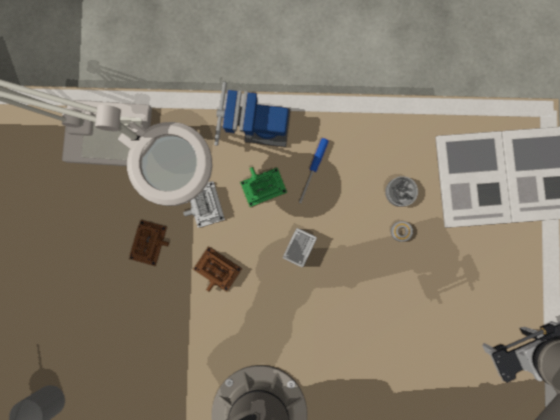

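View pics/side0.png

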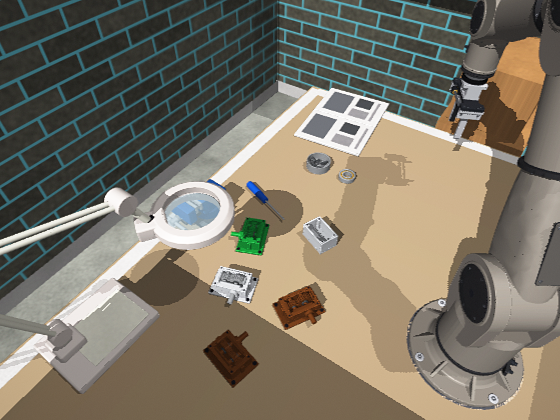

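The top view shows four gearcase shapes: brown (148,242), brown (217,268), green (264,187) and grey aluminium (207,205), partly under the lamp head (168,163). The grey one is the target. The only open aluminium box is the cover at (300,247). Other things are the bearing (402,231), tin (402,191) and screwdriver (315,165). I'll check the choice in one close crop and measure.

```bash
cat > h.py <<'E'
import numpy as np, cv2
from scipy.spatial.transform import Rotation as Rn
def cloud(d):
    v,u=np.mgrid[0:420,0:560]; z=d["depth"]
    P=np.stack([(u-d["cx"])/d["fx"]*z,-(v-d["cy"])/d["fy"]*z,-z],-1)
    return P@d["pose"][:3,:3].T+d["pose"][:3,3]
def ray(d,u,v,h):
    r=d["pose"][:3,:3]@np.array([(u-d["cx"])/d["fx"],-(v-d["cy"])/d["fy"],-1]); o=d["pose"][:3,3]
    return o+r*(h-o[2])/r[2]
def proj(d,p):
    q=d["pose"][:3,:3].T@(np.asarray(p)-d["pose"][:3,3]); return d["cx"]+d["fx"]*q[0]/-q[2], d["cy"]-d["fy"]*q[1]/-q[2]
E
python3 - <<'E'
from h import *
t=np.load("top0.npz"); s=np.load("side0.npz")
a=cv2.resize(t["img"][120:290,130:340],None,fx=3.8,fy=3.8,interpolation=cv2.INTER_CUBIC)[:600,:398*2]
b=s["img"][195:325,195:355]
cv2.imwrite("pics/crop_t.png",cv2.resize(t["img"][170:280,180:330],None,fx=5,fy=5,interpolation=cv2.INTER_CUBIC)[:,:,::-1])
for n,d in (("top",t),("side",s)):
    P=cloud(d); img=d["img"].astype(int); sat=img.max(2)-img.min(2)
    for nm,c,h in (("cover",ray(t,300,247,50),(44,56)),("case",ray(t,207,205,42),(37,70)),("casefoot",ray(t,207,205,42),(4,70))):
        m=(np.hypot(P[...,0]-c[0],P[...,1]-c[1])<85)&(P[...,2]>h[0])&(P[...,2]<h[1])&(sat<30)&(d["depth"]>0)
        if nm!="cover": m&=True
        q=P[m]; 
        if len(q)<10: print(n,nm,len(q));continue
        r=cv2.minAreaRect(q[:,:2].astype(np.float32)); print(n,nm,len(q),np.round(c),np.round(r[0],1),np.round(r[1],1),round(r[2],1),np.round(np.percentile(q[:,2],[5,50,95]),1))
E
```

```text
top cover 225 [ 490. -109.   50.] [ 488.3 -105.2] [64.  95.9] 65.8 [45.9 49.5 53.6]
top case 498 [606. 167.  42.] [608.9 183.7] [99.3 71.8] 18.3 [38.2 43.5 56. ]
top casefoot 986 [606. 167.  42.] [607.7 190.2] [123.4 115.6] 20.2 [ 5.5 37.3 52.2]
side cover 192 [ 490. -109.   50.] [ 487.  -103.6] [66.7 96. ] 66.4 [44.6 47.7 50.5]
side case 605 [606. 167.  42.] [610.1 185.1] [102.7  72.7] 18.0 [37.7 41.5 55. ]
side casefoot 1196 [606. 167.  42.] [607.1 194.7] [124.  106.7] 18.3 [ 5.3 37.2 50.9]
```

View pics/crop_t.png

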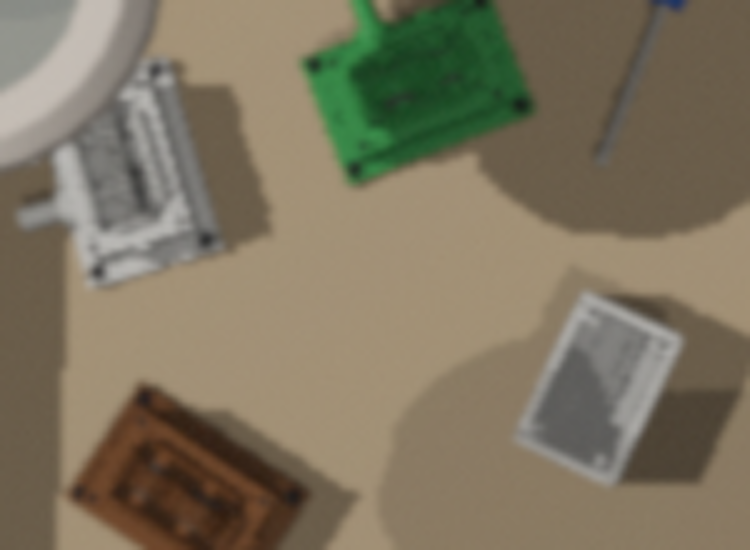

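The crop confirms it: grey gearcase with two gears and a stub on its +y side (left in the picture), and the open cover lower right. A downward-tilted grasp turns into an upward one when flipped, so I'll turn the cover in two stages, standing it on end and regrasping. First I'll work out positions for the other things and the arm's kinematics.

Run:
```python
from workcell import bot
print([a for a in dir(bot) if a[0]!='_'])
from h import *
t=np.load("top0.npz"); s=np.load("side0.npz")
for nm,u,v,h in (("head",168,163,307),("brown1",217,268,30),("green",264,187,40),("sd tip",300,200,5),("sd handle",325,140,15),("bearing",402,231,18),("tin",402,191,32)): print(nm,np.round(ray(t,u,v,h)))
# joint-face/plate edge fits using both clouds, in frame of the case
for d in (t,s):
    P=cloud(d); img=d["img"].astype(int); sat=img.max(2)-img.min(2)
    m=(sat<30)&(d["depth"]>0)&(np.hypot(P[...,0]-609,P[...,1]-184)<90)
    for yaw in (16,18,20):
        a=np.radians(yaw); q=P[m]-[609,184,0]; x=q[:,0]*np.cos(a)+q[:,1]*np.sin(a); y=-q[:,0]*np.sin(a)+q[:,1]*np.cos(a); z=q[:,2]
        k=(z>38)&(z<46)&(abs(x)<56)&(abs(y)<40)
        # edge per bin: min/max of x for rows of y, and vice versa
        f=lambda a_,b_,lim:[np.round([np.median([g(b_[k][(a_[k]>e)&(a_[k]<e+6)]) for e in range(-lim,lim-5,6) if ((a_[k]>e)&(a_[k]<e+6)).sum()>2]) for g in (np.min,np.max)],1)]
        print(yaw,"x-range",f(y,x,26),"y-range",f(x,y,40))
```

```text
['MotionError', 'hand_in', 'tcp_to_tips']
head [682. 215. 307.]
brown1 [422. 133.  30.]
green [664.   1.  40.]
sd tip [ 631. -108.    5.]
sd handle [ 815. -179.   15.]
bearing [ 544. -414.   18.]
tin [ 663. -409.   32.]
16 x-range [array([-45.5,  25.7])] y-range [array([-35.2,  26.7])]
18 x-range [array([-45. ,  25.3])] y-range [array([-35.6,  26.9])]
20 x-range [array([-45.3,  25.4])] y-range [array([-35.2,  26.7])]
16 x-range [array([-45.2,  48.6])] y-range [array([-33.5,  29.8])]
18 x-range [array([-45.5,  48.7])] y-range [array([-32.7,  29.4])]
20 x-range [array([-45.8,  48.6])] y-range [array([-33.1,  29.7])]
```

```bash
cat >> h.py <<'E'
from workcell import status
def tool(dvec,jaw):  # tool rotation: z along dvec, x near jaw
    z=np.array(dvec,float); z/=np.linalg.norm(z); x=np.array(jaw,float); x-=z*(x@z); x/=np.linalg.norm(x)
    return np.stack([x,np.cross(z,x),z],1)
def need(pos=None,R=None):  # shift (cm) in current tool axes, then remaining turn (deg) about tool axes
    s=status.read_state(); R0=Rn.from_euler("xyz",s["orientation"]).as_matrix()
    if pos is not None: print("shift cm",np.round(R0.T@(np.asarray(pos)-s["tool_pos"])/10,2), "after turn axes", None if R is None else np.round(R.T@(np.asarray(pos)-s["tool_pos"])/10,2))
    if R is not None: print("turn deg",np.round(np.degrees(Rn.from_matrix(R0.T@R).as_rotvec()),1))
def say():
    s=status.read_state(); print(round(s["time"],2),np.round(s["tool_pos"],1),np.round(np.degrees(s["orientation"]),1),"F",np.round(s["wrist_force"],1),"q",np.round(s["joint_positions"],2),"w",round(s["width"],1))
E
python3 - <<'E'
from h import *
j=np.radians(-114); need([487.7,-104.4,200],tool([0,0,-1],[np.cos(j),np.sin(j),0]))
E
```

```text
shift cm [-37.89 -40.16   1.93] after turn axes [-55.2    1.56   1.89]
turn deg [ 0.   0.1 48.3]
```

```bash
python3 -m pendant '[{"rz":8.05,"grip":9.4},{"rz":8.05},{"rz":8.05},{"rz":8.05},{"rz":8.05},{"rz":8.05},{"dx":-4},{"dx":-4},{"dx":-4},{"dx":-4}]'; python3 -m pendant '[{"dx":-4},{"dx":-4},{"dx":-4},{"dx":-4},{"dx":-4},{"dx":-4},{"dx":-4},{"dx":-4},{"dx":-4},{}]'
python3 - <<'E'
from h import *
say()
j=np.radians(-114); need([487.7,-104.4,200],tool([0,0,-1],[np.cos(j),np.sin(j),0]))
E
```

```text
0.1 [ 277.4 -615.   218.9] [ 1.80e+02  1.00e-01 -6.57e+01] F [-0.3  0.7 -0.5] q [ 1.    0.43  0.07  1.61 -0.03  1.11 -0.07] w 94.1
shift cm [-37.89 -40.16   1.93] after turn axes [-55.2    1.56   1.89]
turn deg [ 0.   0.1 48.3]$[0]: bad value
$[0]: bad value
```

```bash
python3 -m pendant '[{"grip":9.4,"dx":0,"dy":0,"dz":0,"rx":0,"ry":0,"rz":8}]'; python3 -m pendant --help | head
```

```text
time: 0.2
tool_pos: [277.3, -615.1, 219.0]
orientation: [3.142, 0.001, -1.287]
wrist_force: [-0.0, -0.5, -0.6]
width: 93.9invalid input: not JSON, or not a number
```

```bash
python3 -m pendant '[{"grip":9.4,"dx":0,"dy":0,"dz":0,"rx":0,"ry":0,"rz":8},{"grip":9.4,"dx":0,"dy":0,"dz":0,"rx":0,"ry":0,"rz":8},{"grip":9.4,"dx":0,"dy":0,"dz":0,"rx":0,"ry":0,"rz":8},{"grip":9.4,"dx":0,"dy":0,"dz":0,"rx":0,"ry":0,"rz":8},{"grip":9.4,"dx":0,"dy":0,"dz":0,"rx":0,"ry":0,"rz":8},{"grip":9.4,"dx":-4,"dy":0,"dz":0,"rx":0,"ry":0,"rz":0},{"grip":9.4,"dx":-4,"dy":0,"dz":0,"rx":0,"ry":0,"rz":0},{"grip":9.4,"dx":-4,"dy":0,"dz":0,"rx":0,"ry":0,"rz":0},{"grip":9.4,"dx":-4,"dy":0,"dz":0,"rx":0,"ry":0,"rz":0},{"grip":9.4,"dx":-4,"dy":0,"dz":0,"rx":0,"ry":0,"rz":0}]'; python3 -m pendant '[{"grip":9.4,"dx":-4,"dy":0,"dz":0,"rx":0,"ry":0,"rz":0},{"grip":9.4,"dx":-4,"dy":0,"dz":0,"rx":0,"ry":0,"rz":0},{"grip":9.4,"dx":-4,"dy":0,"dz":0,"rx":0,"ry":0,"rz":0},{"grip":9.4,"dx":-4,"dy":0,"dz":0,"rx":0,"ry":0,"rz":0},{"grip":9.4,"dx":-4,"dy":0,"dz":0,"rx":0,"ry":0,"rz":0},{"grip":9.4,"dx":-4,"dy":0,"dz":0,"rx":0,"ry":0,"rz":0},{"grip":9.4,"dx":-4,"dy":0,"dz":0,"rx":0,"ry":0,"rz":0},{"grip":9.4,"dx":-4,"dy":0,"dz":0,"rx":0,"ry":0,"rz":0}]'
python3 - <<'E'
from h import *
say()
j=np.radians(-114); need([487.7,-104.4,200],tool([0,0,-1],[np.cos(j),np.sin(j),0]))
E
```

```text
time: 1.2
tool_pos: [358.3, -430.5, 219.2]
orientation: [3.141, 0.0, -1.985]
wrist_force: [0.2, 0.2, -0.1]
width: 93.9
time: 2.0
tool_pos: [487.0, -137.6, 219.5]
orientation: [3.141, 0.0, -1.985]
wrist_force: [-0.0, -0.8, -0.7]
width: 94.1
2.0 [ 487.  -137.6  219.5] [ 180.     0.  -113.7] F [-0.  -0.8 -0.7] q [ 0.19  0.15 -0.05  1.98  0.01  1.01 -1.84] w 94.1
shift cm [-3.07  1.27  1.95] after turn axes [-3.06  1.28  1.95]
turn deg [0.  0.  0.3]
```

```bash
python3 -m pendant '[{"grip":9.4,"dx":-3.1,"dy":1.3,"dz":0,"rx":0,"ry":0,"rz":0},{"grip":9.4,"dx":0,"dy":0,"dz":4,"rx":0,"ry":0,"rz":0},{"grip":9.4,"dx":0,"dy":0,"dz":4,"rx":0,"ry":0,"rz":0},{"grip":9.4,"dx":0,"dy":0,"dz":2,"rx":0,"ry":0,"rz":0},{"grip":9.4,"dx":0,"dy":0,"dz":0,"rx":0,"ry":0,"rz":0}]'
python3 - <<'E'
from h import *
from workcell import viewer
say(); need([487.7,-104.4,23])
d=viewer.get_image("side"); cv2.imwrite("pics/s1.png",cv2.resize(d["img"][170:290,260:400],None,fx=4,fy=4,interpolation=cv2.INTER_CUBIC)[:,:,::-1])
E
```

```text
time: 2.5
tool_pos: [485.4, -105.2, 117.0]
orientation: [3.137, -0.001, -1.984]
wrist_force: [-0.1, 0.0, -0.1]
width: 94.0
2.5 [ 485.4 -105.2  117. ] [ 1.797e+02 -1.000e-01 -1.137e+02] F [-0.1  0.  -0.1] q [ 0.15  0.27 -0.07  2.09  0.03  0.79 -1.93] w 94.0
shift cm [-0.18 -0.22  9.39] after turn axes None
```

View pics/s1.png

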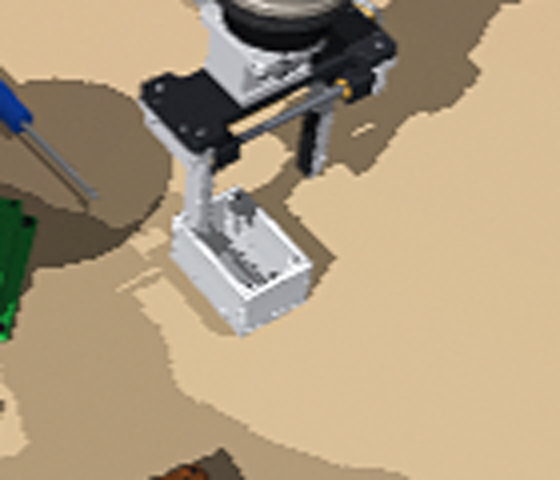

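The picture shows the fingers above the cover: left finger at (200,190), right one at (315,140), cover rim corners near (180,230), (245,310) and (310,260). I'll check alignment numerically by projecting.

Run:
```python
from h import *
from workcell import viewer
d=viewer.get_image("side"); im=d["img"].copy()
c=np.array([487.7,-104.4]); a=np.radians(-24); X=np.array([np.cos(a),np.sin(a)]); Y=np.array([-np.sin(a),np.cos(a)])
big=cv2.resize(im[170:290,260:400],None,fx=4,fy=4,interpolation=cv2.INTER_CUBIC)
def pt(p,col):
    u,v=proj(d,p); cv2.circle(big,(int((u-260+.5)*4),int((v-170+.5)*4)),3,col,-1)
for sx in (-48,48):
    for sy in (-32,32): pt([*(c+sx*X+sy*Y),50],(255,0,0))
s=status.read_state(); R=Rn.from_euler("xyz",s["orientation"]).as_matrix()
for sx in (-47,47): pt(s["tool_pos"]+R@[sx,0,14],(0,200,0))
cv2.imwrite("pics/s2.png",big[:,:,::-1])
```

```text
(no output)
```

View pics/s2.png

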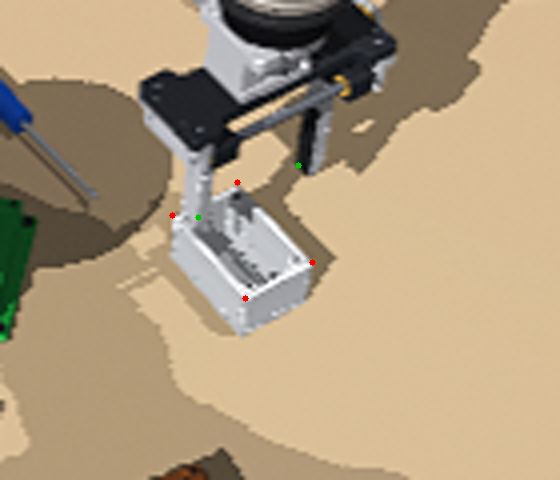

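The projected rim corners (red) and fingertips (green) match the picture to about a pixel. I'm descending and gripping.

```bash
python3 -m pendant '[{"grip":9.4,"dx":-0.2,"dy":-0.2,"dz":3.0,"rx":0,"ry":0,"rz":0},{"grip":9.4,"dx":0,"dy":0,"dz":3.0,"rx":0,"ry":0,"rz":0},{"grip":9.4,"dx":0,"dy":0,"dz":2.4,"rx":0,"ry":0,"rz":0},{"grip":9.4,"dx":0,"dy":0,"dz":1.0,"rx":0,"ry":0,"rz":0},{"grip":5.5,"dx":0,"dy":0,"dz":0,"rx":0,"ry":0,"rz":0},{"grip":5.5,"dx":0,"dy":0,"dz":0,"rx":0,"ry":0,"rz":0},{"grip":5.5,"dx":0,"dy":0,"dz":0,"rx":0,"ry":0,"rz":0},{"grip":5.5,"dx":0,"dy":0,"dz":0,"rx":0,"ry":0,"rz":0},{"grip":5.5,"dx":0,"dy":0,"dz":0,"rx":0,"ry":0,"rz":0},{"grip":5.5,"dx":0,"dy":0,"dz":0,"rx":0,"ry":0,"rz":0}]'
python3 - <<'E'
from h import *
say()
E
```

```text
time: 3.6
tool_pos: [490.6, -104.7, 26.5]
orientation: [-3.14, 0.0, -1.985]
wrist_force: [-1.2, -0.4, 11.0]
width: 63.4
3.6 [ 490.6 -104.7   26.5] [-179.9    0.  -113.7] F [-1.2 -0.4 11. ] q [ 0.14  0.42 -0.07  2.14  0.05  0.58 -1.95] w 63.4
```

```bash
python3 -m pendant '[{"grip":5.5,"dx":0,"dy":0,"dz":-1,"rx":0,"ry":0,"rz":0},{"grip":5.5,"dx":0,"dy":0,"dz":-2,"rx":0,"ry":0,"rz":0},{"grip":5.5,"dx":0,"dy":0,"dz":-3,"rx":0,"ry":0,"rz":0},{"grip":5.5,"dx":0,"dy":0,"dz":-2,"rx":0,"ry":0,"rz":0},{"grip":5.5,"dx":0,"dy":0,"dz":0,"rx":0,"ry":0,"rz":0}]'
python3 - <<'E'
from h import *
say(); need([650,-250,110])
E
```

```text
time: 4.1
tool_pos: [491.4, -104.8, 108.5]
orientation: [-3.137, 0.001, -1.985]
wrist_force: [0.2, 0.7, -2.3]
width: 63.7
4.1 [ 491.4 -104.8  108.5] [-1.798e+02  1.000e-01 -1.137e+02] F [ 0.2  0.7 -2.3] q [ 0.14  0.29 -0.07  2.09  0.03  0.76 -1.93] w 63.7
shift cm [  6.91 -20.36  -0.07] after turn axes None
```

```bash
python3 -m pendant '[{"grip":5.5,"dx":0.9,"dy":-2.4,"dz":0,"rx":0,"ry":0,"rz":0},{"grip":5.5,"dx":1.5,"dy":-4.5,"dz":0,"rx":0,"ry":0,"rz":0},{"grip":5.5,"dx":1.5,"dy":-4.5,"dz":0,"rx":0,"ry":0,"rz":0},{"grip":5.5,"dx":1.5,"dy":-4.5,"dz":0,"rx":0,"ry":0,"rz":0},{"grip":5.5,"dx":1,"dy":-3,"dz":0,"rx":0,"ry":0,"rz":0},{"grip":5.5,"dx":0.5,"dy":-1.5,"dz":0,"rx":0,"ry":0,"rz":0},{"grip":5.5,"dx":0,"dy":0,"dz":3,"rx":0,"ry":0,"rz":0},{"grip":5.5,"dx":0,"dy":0,"dz":3,"rx":0,"ry":0,"rz":0},{"grip":5.5,"dx":0,"dy":0,"dz":1.5,"rx":0,"ry":0,"rz":0},{"grip":5.5,"dx":0,"dy":0,"dz":0,"rx":0,"ry":0,"rz":0}]'
python3 - <<'E'
from h import *
say()
E
```

```text
time: 5.1
tool_pos: [647.6, -249.3, 28.1]
orientation: [3.138, -0.0, -1.985]
wrist_force: [-0.5, 0.0, -2.6]
width: 64.1
5.1 [ 647.6 -249.3   28.1] [ 179.8   -0.  -113.7] F [-0.5  0.  -2.6] q [ 0.29  0.66 -0.02  1.68  0.02  0.8  -1.73] w 64.1
```

```bash
python3 -m pendant '[{"grip":5.5,"dx":0,"dy":0,"dz":0.2,"rx":0,"ry":0,"rz":0},{"grip":9.4,"dx":0,"dy":0,"dz":0,"rx":0,"ry":0,"rz":0},{"grip":9.4,"dx":0,"dy":0,"dz":0,"rx":0,"ry":0,"rz":0},{"grip":9.4,"dx":0,"dy":0,"dz":0,"rx":0,"ry":0,"rz":0},{"grip":9.4,"dx":0,"dy":0,"dz":0,"rx":0,"ry":0,"rz":0},{"grip":9.4,"dx":0,"dy":0,"dz":-3,"rx":0,"ry":0,"rz":0},{"grip":9.4,"dx":0,"dy":0,"dz":-4,"rx":0,"ry":0,"rz":0},{"grip":9.4,"dx":0,"dy":0,"dz":-4,"rx":0,"ry":0,"rz":0}]'
python3 - <<'E'
from h import *
from workcell import viewer
say()
a=np.radians(-23.7); X=np.array([np.cos(a),np.sin(a),0]); Y=np.array([-np.sin(a),np.cos(a),0])
s=viewer.get_image("side"); P=cloud(s); img=s["img"].astype(int); sat=img.max(2)-img.min(2)
m=(np.hypot(P[...,0]-646,P[...,1]+249)<62)&(P[...,2]>43)&(P[...,2]<56)&(sat<30)&(s["depth"]>0)
r=cv2.minAreaRect(P[m][:,:2].astype(np.float32)); print(m.sum(),r)
c=np.array([645.2,-248.3,0]); p=np.radians(35)
d=X*np.cos(p)-np.array([0,0,np.sin(p)])
need(c-10*X+[0,0,27]+5*d, tool(d,-Y)); need(c-10*X+[0,0,27]-90*d, tool(d,-Y))
E
```

```text
time: 5.9
tool_pos: [648.6, -249.7, 139.7]
orientation: [3.141, -0.0, -1.985]
wrist_force: [-0.4, 0.7, 0.1]
width: 94.0
5.9 [ 648.6 -249.7  139.7] [ 180.    -0.  -113.7] F [-0.4  0.7  0.1] q [ 0.29  0.53 -0.02  1.62  0.01  0.99 -1.72] w 94.0
159 ((644.9161987304688, -248.39825439453125), (68.36476135253906, 98.53688049316406), 67.57074737548828)
shift cm [ 0.04  1.38 12.31] after turn axes [ 0.03 10.83  6.02]
turn deg [54.5  0.  -0.1]
shift cm [0.04 9.12 6.8 ] after turn axes [ 0.03 10.83 -3.48]
turn deg [54.5  0.  -0.1]
```

```bash
python3 -m pendant '[{"grip":9.4,"dx":0,"dy":4.5,"dz":0,"rx":0,"ry":0,"rz":0},{"grip":9.4,"dx":0,"dy":4.5,"dz":0,"rx":0,"ry":0,"rz":0},{"grip":9.4,"dx":0,"dy":0,"dz":0,"rx":7.8,"ry":0,"rz":0},{"grip":9.4,"dx":0,"dy":0,"dz":0,"rx":7.8,"ry":0,"rz":0},{"grip":9.4,"dx":0,"dy":0,"dz":0,"rx":7.8,"ry":0,"rz":0},{"grip":9.4,"dx":0,"dy":0,"dz":0,"rx":7.8,"ry":0,"rz":0},{"grip":9.4,"dx":0,"dy":0,"dz":0,"rx":7.8,"ry":0,"rz":0},{"grip":9.4,"dx":0,"dy":0,"dz":0,"rx":7.8,"ry":0,"rz":0},{"grip":9.4,"dx":0,"dy":0,"dz":0,"rx":7.8,"ry":0,"rz":0},{"grip":9.4,"dx":0,"dy":0,"dz":0,"rx":0,"ry":0,"rz":0}]'
cat > pick1.py <<'E'
from h import *
say()
a=np.radians(-23.7); X=np.array([np.cos(a),np.sin(a),0]); Y=np.array([-np.sin(a),np.cos(a),0])
c=np.array([644.9,-248.4,0]); p=np.radians(35)
d=X*np.cos(p)-np.array([0,0,np.sin(p)])
need(c-10*X+[0,0,27]-90*d, tool(d,-Y)); need(c-10*X+[0,0,27]+5*d, tool(d,-Y))
E
python3 pick1.py
```

```text
time: 6.95
tool_pos: [571.6, -231.8, 181.4]
orientation: [-2.505, -0.04, -2.001]
wrist_force: [0.6, 0.1, -0.2]
width: 94.3
6.95 [ 571.6 -231.8  181.4] [-143.5   -2.3 -114.6] F [ 0.6  0.1 -0.2] q [-0.09  0.14  0.29  2.29  0.92  0.17 -2.68] w 94.3
shift cm [-1.82  6.89  7.61] after turn axes [-1.42  8.99  5.08]
turn deg [18.5 -2.3  1. ]
shift cm [-2.16  3.86 16.61] after turn axes [-1.42  8.99 14.58]
turn deg [18.5 -2.3  1. ]
```

Joint 6 is at its lower limit and joint 7 is nearly at its own. The forward lean needs joint 5 near π, so joint 7 has to enter from the positive side. I'll half-turn the tool first, which gives the same grasp.

```bash
python3 -m pendant '[{"grip":9.4,"dx":0,"dy":0,"dz":0,"rx":-8,"ry":0,"rz":0},{"grip":9.4,"dx":0,"dy":0,"dz":0,"rx":-8,"ry":0,"rz":0},{"grip":9.4,"dx":0,"dy":0,"dz":0,"rx":0,"ry":0,"rz":-8.5},{"grip":9.4,"dx":0,"dy":0,"dz":0,"rx":0,"ry":0,"rz":-8.5},{"grip":9.4,"dx":0,"dy":0,"dz":0,"rx":0,"ry":0,"rz":-8.5},{"grip":9.4,"dx":0,"dy":0,"dz":0,"rx":0,"ry":0,"rz":-8.5},{"grip":9.4,"dx":0,"dy":0,"dz":0,"rx":0,"ry":0,"rz":-8.5},{"grip":9.4,"dx":0,"dy":0,"dz":0,"rx":0,"ry":0,"rz":-8.5},{"grip":9.4,"dx":0,"dy":0,"dz":0,"rx":0,"ry":0,"rz":-8.5},{"grip":9.4,"dx":0,"dy":0,"dz":0,"rx":0,"ry":0,"rz":-8.5}]'; python3 pick1.py;  python3 -m pendant '[{"grip":9.4,"dx":0,"dy":0,"dz":0,"rx":0,"ry":0,"rz":-8.5},{"grip":9.4,"dx":0,"dy":0,"dz":0,"rx":0,"ry":0,"rz":-8.5},{"grip":9.4,"dx":0,"dy":0,"dz":0,"rx":0,"ry":0,"rz":-8.5},{"grip":9.4,"dx":0,"dy":0,"dz":0,"rx":0,"ry":0,"rz":-8.5},{"grip":9.4,"dx":0,"dy":0,"dz":0,"rx":0,"ry":0,"rz":-8.5},{"grip":9.4,"dx":0,"dy":0,"dz":0,"rx":0,"ry":0,"rz":-8.5},{"grip":9.4,"dx":0,"dy":0,"dz":0,"rx":0,"ry":0,"rz":-8.5},{"grip":9.4,"dx":0,"dy":0,"dz":0,"rx":0,"ry":0,"rz":-8.5},{"grip":9.4,"dx":0,"dy":0,"dz":0,"rx":0,"ry":0,"rz":-8.5},{"grip":9.4,"dx":0,"dy":0,"dz":0,"rx":0,"ry":0,"rz":-8.5}]'; sed -i 's/tool(d,-Y)/tool(d,Y)/g' pick1.py; python3 pick1.py
```

```text
time: 7.95
tool_pos: [571.4, -246.7, 181.0]
orientation: [-3.009, -0.505, -0.85]
wrist_force: [-0.3, -0.5, 0.0]
width: 94.1
7.95 [ 571.4 -246.7  181. ] [-172.4  -28.9  -48.7] F [-0.3 -0.5  0. ] q [ 0.29  0.17 -0.11  2.17  0.6   0.37 -1.14] w 94.1
shift cm [-7.23 -0.84  7.88] after turn axes [-2.8   9.28  4.58]
turn deg [25.2 11.1 68.1]
shift cm [-3.69 -3.02 16.42] after turn axes [-2.8   9.28 14.08]
turn deg [25.2 11.1 68.1]
time: 8.95
tool_pos: [571.3, -246.7, 181.0]
orientation: [2.644, -0.158, 0.708]
wrist_force: [0.3, 0.7, -0.3]
width: 94.0
8.95 [ 571.3 -246.7  181. ] [151.5  -9.1  40.6] F [ 0.3  0.7 -0.3] q [ 0.51  0.19 -0.34  2.16  0.7   0.4   0.27] w 94.0
shift cm [ 0.2  -7.27  7.89] after turn axes [ 2.8  -9.28  4.59]
turn deg [-23.9  10.5 -25.3]
shift cm [ 2.68 -3.93 16.43] after turn axes [ 2.8  -9.28 14.09]
turn deg [-23.9  10.5 -25.3]
```

```bash
python3 -m pendant '[{"grip":9.4,"dx":0,"dy":0,"dz":0,"rx":-4.8,"ry":2.1,"rz":-5.1},{"grip":9.4,"dx":0,"dy":0,"dz":0,"rx":-4.8,"ry":2.1,"rz":-5.1},{"grip":9.4,"dx":0,"dy":0,"dz":0,"rx":-4.8,"ry":2.1,"rz":-5.1},{"grip":9.4,"dx":0,"dy":0,"dz":0,"rx":-4.8,"ry":2.1,"rz":-5.1},{"grip":9.4,"dx":0,"dy":0,"dz":0,"rx":-4.8,"ry":2.1,"rz":-5.1},{"grip":9.4,"dx":0,"dy":0,"dz":0,"rx":0,"ry":0,"rz":0},{"grip":9.4,"dx":0,"dy":0,"dz":0,"rx":0,"ry":0,"rz":0}]'; python3 pick1.py
```

```text
time: 9.65
tool_pos: [568.6, -263.4, 182.3]
orientation: [2.396, -0.082, 0.901]
wrist_force: [0.9, -0.4, -0.6]
width: 94.1
9.65 [ 568.6 -263.4  182.3] [137.3  -4.7  51.6] F [ 0.9 -0.4 -0.6] q [ 0.38  0.17 -0.21  2.32  1.74  0.31 -0.59] w 94.1
shift cm [ 2.94 -9.47  5.75] after turn axes [ 4.44 -9.63  4.32]
turn deg [-11.6   8.  -13.2]
shift cm [ 4.46 -7.73 14.96] after turn axes [ 4.44 -9.63 13.82]
turn deg [-11.6   8.  -13.2]
```

```bash
python3 -m pendant '[{"grip":9.4,"dx":0,"dy":0,"dz":0,"rx":-3.9,"ry":2.7,"rz":-4.4},{"grip":9.4,"dx":0,"dy":0,"dz":0,"rx":-3.9,"ry":2.7,"rz":-4.4},{"grip":9.4,"dx":0,"dy":0,"dz":0,"rx":-3.9,"ry":2.7,"rz":-4.4},{"grip":9.4,"dx":0,"dy":0,"dz":0,"rx":0,"ry":0,"rz":0},{"grip":9.4,"dx":0,"dy":0,"dz":0,"rx":0,"ry":0,"rz":0}]'; python3 pick1.py
```

```text
time: 10.15
tool_pos: [565.8, -272.5, 182.1]
orientation: [2.271, -0.026, 1.031]
wrist_force: [0.0, -0.2, -0.2]
width: 94.0
10.15 [ 565.8 -272.5  182.1] [130.1  -1.5  59.1] F [ 0.  -0.2 -0.2] q [ 0.51  0.19 -0.32  2.4   2.37  0.41 -1.04] w 94.0
shift cm [ 4.81 -9.79  4.63] after turn axes [ 5.39 -9.68  4.21]
turn deg [-5.   4.8 -5.6]
shift cm [ 5.65 -9.01 14.06] after turn axes [ 5.39 -9.68 13.71]
turn deg [-5.   4.8 -5.6]
```

```bash
python3 -m pendant '[{"grip":9.4,"dx":0,"dy":0,"dz":0,"rx":-2.5,"ry":2.4,"rz":-2.8},{"grip":9.4,"dx":0,"dy":0,"dz":0,"rx":-2.5,"ry":2.4,"rz":-2.8},{"grip":9.4,"dx":0,"dy":0,"dz":0,"rx":0,"ry":0,"rz":0}]'; sed -i 's/^need.*$/need(c-10*X+[0,0,107]+5*d, tool(d,Y)); need(c-10*X+[0,0,27]+5*d, tool(d,Y))/' pick1.py;  python3 pick1.py
```

```text
time: 10.45
tool_pos: [565.2, -273.2, 181.4]
orientation: [2.183, 0.002, 1.155]
wrist_force: [0.3, -0.1, 0.0]
width: 93.7
10.45 [ 565.2 -273.2  181.4] [1.251e+02 1.000e-01 6.620e+01] F [ 0.3 -0.1  0. ] q [ 0.68  0.23 -0.42  2.45  2.78  0.52 -1.26] w 93.7
shift cm [ 5.51 -3.04  9.1 ] after turn axes [ 5.48 -3.06  9.11]
turn deg [-0.1  0.2  0. ]
shift cm [ 5.53 -9.58 13.7 ] after turn axes [ 5.48 -9.61 13.7 ]
turn deg [-0.1  0.2  0. ]
```

Now in the right wrist configuration. I'll move above the grasp pose, then come straight down.

```bash
python3 -m pendant '[{"grip":9.4,"dx":1.8,"dy":-1.0,"dz":3.0,"rx":0,"ry":0,"rz":0},{"grip":9.4,"dx":1.8,"dy":-1.0,"dz":3.0,"rx":0,"ry":0,"rz":0},{"grip":9.4,"dx":1.8,"dy":-1.0,"dz":3.0,"rx":0,"ry":0,"rz":0},{"grip":9.4,"dx":0,"dy":0,"dz":0,"rx":0,"ry":0,"rz":0}]'; python3 pick1.py
```

```text
time: 10.85
tool_pos: [641.4, -243.7, 102.0]
orientation: [2.188, 0.002, 1.155]
wrist_force: [-0.4, -0.5, 0.5]
width: 93.7
10.85 [ 641.4 -243.7  102. ] [1.254e+02 1.000e-01 6.620e+01] F [-0.4 -0.5  0.5] q [ 0.52  0.5  -0.41  2.35  2.64  0.72 -1.17] w 93.7
shift cm [-0.29  0.12 -0.18] after turn axes [-0.29  0.13 -0.19]
turn deg [-0.4  0.2  0. ]
shift cm [-0.27 -6.4   4.45] after turn axes [-0.29 -6.43  4.4 ]
turn deg [-0.4  0.2  0. ]
```

```bash
python3 -m pendant '[{"grip":9.4,"dx":-0.3,"dy":-1.6,"dz":1.1,"rx":0,"ry":0,"rz":0},{"grip":9.4,"dx":0,"dy":-1.6,"dz":1.1,"rx":0,"ry":0,"rz":0},{"grip":9.4,"dx":0,"dy":-1.6,"dz":1.1,"rx":0,"ry":0,"rz":0},{"grip":9.4,"dx":0,"dy":-1.6,"dz":1.1,"rx":0,"ry":0,"rz":0},{"grip":9.4,"dx":0,"dy":0,"dz":0,"rx":0,"ry":0,"rz":0}]'; python3 pick1.py
```

```text
time: 11.35
tool_pos: [636.4, -248.9, 26.0]
orientation: [2.187, 0.005, 1.154]
wrist_force: [-0.4, 0.3, 1.1]
width: 93.9
11.35 [ 636.4 -248.9   26. ] [125.3   0.3  66.1] F [-0.4  0.3  1.1] q [ 0.53  0.69 -0.4   2.35  2.74  0.9  -1.21] w 93.9
shift cm [ 0.34  6.47 -4.38] after turn axes [ 0.38  6.49 -4.34]
turn deg [-0.3  0.3  0.1]
shift cm [ 0.38 -0.06  0.24] after turn axes [ 0.38 -0.06  0.24]
turn deg [-0.3  0.3  0.1]
```

```bash
python3 -m pendant '[{"grip":9.4,"dx":0.4,"dy":0,"dz":0.2,"rx":0,"ry":0,"rz":0},{"grip":5.5,"dx":0,"dy":0,"dz":0,"rx":0,"ry":0,"rz":0},{"grip":5.5,"dx":0,"dy":0,"dz":0,"rx":0,"ry":0,"rz":0},{"grip":5.5,"dx":0,"dy":0,"dz":0,"rx":0,"ry":0,"rz":0},{"grip":5.5,"dx":0,"dy":0,"dz":0,"rx":0,"ry":0,"rz":0},{"grip":5.5,"dx":0,"dy":0,"dz":0,"rx":0,"ry":0,"rz":0},{"grip":5.5,"dx":0,"dy":0,"dz":0,"rx":0,"ry":0,"rz":0},{"grip":5.5,"dx":0,"dy":1.2,"dz":-0.9,"rx":0,"ry":0,"rz":0},{"grip":5.5,"dx":0,"dy":2.4,"dz":-1.7,"rx":0,"ry":0,"rz":0},{"grip":5.5,"dx":0,"dy":2.4,"dz":-1.7,"rx":0,"ry":0,"rz":0}]'; python3 pick1.py
```

```text
time: 12.35
tool_pos: [639.2, -243.6, 100.3]
orientation: [2.185, 0.001, 1.159]
wrist_force: [-0.7, 0.3, -3.5]
width: 64.0
12.35 [ 639.2 -243.6  100.3] [1.252e+02 1.000e-01 6.640e+01] F [-0.7  0.3 -3.5] q [ 0.53  0.5  -0.41  2.36  2.66  0.73 -1.18] w 64.0
shift cm [-0.21  0.39 -0.12] after turn axes [-0.21  0.39 -0.12]
turn deg [-0.2 -0.   0.1]
shift cm [-0.2  -6.15  4.49] after turn axes [-0.21 -6.16  4.47]
turn deg [-0.2 -0.   0.1]
```

```bash
python3 -m pendant '[{"grip":5.5,"dx":0,"dy":2.4,"dz":-1.7,"rx":0,"ry":0,"rz":0},{"grip":5.5,"dx":0,"dy":0,"dz":0,"rx":7,"ry":0,"rz":0},{"grip":5.5,"dx":0,"dy":0,"dz":0,"rx":7,"ry":0,"rz":0},{"grip":5.5,"dx":0,"dy":0,"dz":0,"rx":7,"ry":0,"rz":0},{"grip":5.5,"dx":0,"dy":0,"dz":0,"rx":7,"ry":0,"rz":0},{"grip":5.5,"dx":0,"dy":0,"dz":0,"rx":7,"ry":0,"rz":0},{"grip":5.5,"dx":0,"dy":0,"dz":0,"rx":0,"ry":0,"rz":0}]'
cat > end1.py <<'E'
from h import *
say()
a=np.radians(-23.7); X=np.array([np.cos(a),np.sin(a),0]); Y=np.array([-np.sin(a),np.cos(a),0]); Z=np.array([0,0,1.])
# on end: x_c down, z_c = X ; tool d = cos35*x_c - sin35*z_c
p=np.radians(35); d=-Z*np.cos(p)-X*np.sin(p)
need([650,-250,130],tool(d,Y))
E
python3 end1.py
```

```text
time: 13.05
tool_pos: [626.4, -265.2, 122.4]
orientation: [2.494, 0.062, 1.118]
wrist_force: [0.2, -0.6, -3.3]
width: 63.6
13.05 [ 626.4 -265.2  122.4] [142.9   3.5  64.1] F [ 0.2 -0.6 -3.3] q [ 0.31  0.34 -0.12  2.19  1.63  0.24 -0.21] w 63.6
shift cm [2.35 1.71 0.16] after turn axes [ 2.34  0.84 -1.51]
turn deg [72.   3.8 -2.3]
```

```bash
python3 -m pendant '[{"grip":5.5,"dx":0,"dy":0,"dz":0,"rx":7,"ry":0.4,"rz":-0.2},{"grip":5.5,"dx":0,"dy":0,"dz":0,"rx":7,"ry":0.4,"rz":-0.2},{"grip":5.5,"dx":0,"dy":0,"dz":0,"rx":7,"ry":0.4,"rz":-0.2},{"grip":5.5,"dx":0,"dy":0,"dz":0,"rx":7,"ry":0.4,"rz":-0.2},{"grip":5.5,"dx":0,"dy":0,"dz":0,"rx":0,"ry":0,"rz":0}]'; python3 end1.py
```

```text
time: 13.55
tool_pos: [626.5, -287.7, 125.2]
orientation: [2.659, 0.104, 1.091]
wrist_force: [0.6, -1.5, -3.5]
width: 63.8
13.55 [ 626.5 -287.7  125.2] [152.3   5.9  62.5] F [ 0.6 -1.5 -3.5] q [ 0.44  0.37 -0.25  2.04  0.83  0.41  0.63] w 63.8
shift cm [ 4.36  0.74 -0.66] after turn axes [ 4.4   0.25 -0.76]
turn deg [62.4  6.  -4.4]
```

```bash
python3 -m pendant '[{"grip":5.5,"dx":0.8,"dy":0,"dz":0,"rx":7,"ry":0.7,"rz":-0.5},{"grip":5.5,"dx":0.8,"dy":0,"dz":0,"rx":7,"ry":0.7,"rz":-0.5},{"grip":5.5,"dx":0.8,"dy":0,"dz":0,"rx":7,"ry":0.7,"rz":-0.5},{"grip":5.5,"dx":0.8,"dy":0,"dz":0,"rx":7,"ry":0.7,"rz":-0.5},{"grip":5.5,"dx":0.8,"dy":0,"dz":0,"rx":7,"ry":0.7,"rz":-0.5},{"grip":5.5,"dx":0,"dy":0,"dz":0,"rx":7,"ry":0.7,"rz":-0.5},{"grip":5.5,"dx":0,"dy":0,"dz":0,"rx":7,"ry":0.7,"rz":-0.5},{"grip":5.5,"dx":0,"dy":0,"dz":0,"rx":7,"ry":0.7,"rz":-0.5},{"grip":5.5,"dx":0,"dy":0,"dz":0,"rx":0,"ry":0,"rz":0}]'; python3 end1.py
```

```text
time: 14.45
tool_pos: [641.4, -256.4, 115.1]
orientation: [-2.647, 0.03, 1.151]
wrist_force: [-1.5, -0.0, -3.6]
width: 63.8
14.45 [ 641.4 -256.4  115.1] [-151.7    1.7   65.9] F [-1.5 -0.  -3.6] q [ 0.53  0.89 -0.44  1.17  0.24  1.64  1.25] w 63.8
shift cm [ 0.89 -0.26 -1.59] after turn axes [ 0.93 -0.42 -1.53]
turn deg [ 6.7  1.3 -1.2]
```

```bash
python3 -m pendant '[{"grip":5.5,"dx":0,"dy":0,"dz":0,"rx":6.7,"ry":1.3,"rz":-1.2},{"grip":5.5,"dx":0,"dy":0,"dz":0,"rx":0,"ry":0,"rz":0}]'; sed -i 's/need(.*$/need([640,-255,70],tool(d,Y))/' end1.py; python3 end1.py
python3 - <<'E'
from h import *
from workcell import viewer
d=viewer.get_image("side"); cv2.imwrite("pics/s3.png",cv2.resize(d["img"][90:250,260:460],None,fx=3.5,fy=3.5,interpolation=cv2.INTER_CUBIC)[:,:,::-1])
E
```

```text
time: 14.65
tool_pos: [641.4, -254.9, 116.3]
orientation: [-2.532, -0.004, 1.159]
wrist_force: [0.1, -0.1, -4.1]
width: 63.8
14.65 [ 641.4 -254.9  116.3] [-145.1   -0.2   66.4] F [ 0.1 -0.1 -4.1] q [ 0.53  0.96 -0.44  1.07  0.21  1.77  1.29] w 63.8
shift cm [-0.08  2.55  3.87] after turn axes [-0.06  2.55  3.87]
turn deg [ 0.1 -0.1  0.2]
```

View pics/s3.png

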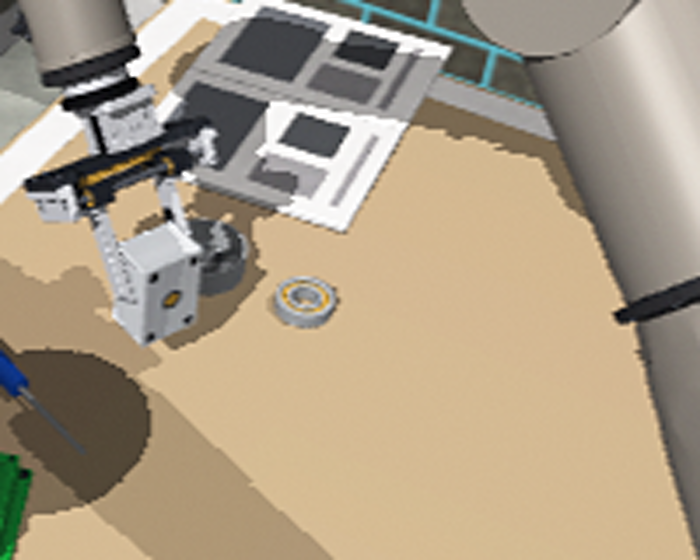

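The cover hangs upright under the gripper, closed face with the yellow mark (172,298) towards the robot. I'll check its tilt from the depth before setting it down.

```bash
cat > face.py <<'E'
from h import *
from workcell import viewer
s=viewer.get_image("side"); P=cloud(s); img=s["img"].astype(int); sat=img.max(2)-img.min(2)
t=status.read_state(); X=np.array([np.cos(np.radians(-23.7)),np.sin(np.radians(-23.7)),0])
Y=np.array([-X[1],X[0],0])
q=P-t["tool_pos"]; x=q@X; y=q@Y
m=(s["depth"]>0)&(x>-45)&(x<-10)&(abs(y)<28)&(q[...,2]<42)&(q[...,2]>-62)&(P[...,2]>6)
p=P[m]
for _ in range(4):
    c=p.mean(0); n=np.linalg.svd(p-c)[2][2]; n*=-np.sign(n@X); r=(p-c)@n; p=p[abs(r)<6]
print("face",len(p),"n",np.round(n,3),"tilt up deg",round(np.degrees(np.arcsin(n[2])),1),"yaw of -n",round(np.degrees(np.arctan2(-n[1],-n[0])),1),"centre",np.round(c,1),"x",round((c-t["tool_pos"])@X,1))
m=(s["depth"]>0)&(abs(q@X)<45)&(abs(y)<45)&(sat<40)
k=m&(x<-8)&(P[...,2]>5)
print("z range",np.round(np.percentile(P[k][:,2],[1,99]),1))
E
python3 face.py
```

```text
face 297 n [-0.916  0.401  0.012] tilt up deg 0.7 yaw of -n -23.6 centre [ 616.3 -241.9  111.7] x -28.8
z range [ 60.4 543.9]
```

```bash
python3 -m pendant '[{"grip":5.5,"dx":0,"dy":0.86,"dz":1.23,"rx":0,"ry":0,"rz":0},{"grip":5.5,"dx":0,"dy":1.15,"dz":1.64,"rx":0,"ry":0,"rz":0},{"grip":5.5,"dx":0,"dy":0.86,"dz":1.23,"rx":0,"ry":0,"rz":0},{"grip":5.5,"dx":0,"dy":0.29,"dz":0.41,"rx":0,"ry":0,"rz":0},{"grip":5.5,"dx":0,"dy":0,"dz":0,"rx":0,"ry":0,"rz":0}]';  python3 -m pendant '[{"grip":5.5,"dx":0,"dy":0.12,"dz":0.16,"rx":0,"ry":0,"rz":0},{"grip":5.5,"dx":0,"dy":0.0,"dz":0.0,"rx":0,"ry":0,"rz":0}]'; python3 face.py
```

```text
time: 15.25
tool_pos: [643.1, -251.2, 64.8]
orientation: [-2.534, -0.017, 1.163]
wrist_force: [-0.6, 0.1, -2.3]
width: 63.8
time: 15.45
tool_pos: [644.0, -251.4, 64.4]
orientation: [-2.536, -0.018, 1.163]
wrist_force: [-0.5, 0.6, -3.3]
width: 64.0
face 260 n [-0.91   0.415  0.011] tilt up deg 0.6 yaw of -n -24.5 centre [ 617.5 -239.5   56.3] x -29.0
z range [  7.1 505.5]
```

```bash
python3 -m pendant '[{"grip":5.5,"dx":0,"dy":0.11,"dz":0.17,"rx":0,"ry":0,"rz":0},{"grip":5.5,"dx":0,"dy":0.11,"dz":0.17,"rx":0,"ry":0,"rz":0},{"grip":5.5,"dx":0,"dy":0.0,"dz":0.0,"rx":0,"ry":0,"rz":0}]';  python3 -m pendant '[{"grip":5.5,"dx":0,"dy":0.11,"dz":0.17,"rx":0,"ry":0,"rz":0},{"grip":5.5,"dx":0,"dy":0.0,"dz":0.0,"rx":0,"ry":0,"rz":0}]'; python3 -m pendant '[{"grip":5.5,"dx":0,"dy":0.06,"dz":0.08,"rx":0,"ry":0,"rz":0},{"grip":5.5,"dx":0,"dy":0.0,"dz":0.0,"rx":0,"ry":0,"rz":0}]'; python3 end1.py
```

```text
time: 15.8
tool_pos: [643.5, -251.1, 59.8]
orientation: [-2.535, -0.018, 1.163]
wrist_force: [-0.7, 0.5, -3.9]
width: 63.9
time: 16.0
tool_pos: [643.6, -251.1, 57.9]
orientation: [-2.536, -0.018, 1.163]
wrist_force: [0.3, -1.1, -3.7]
width: 64.3
time: 16.2
tool_pos: [643.7, -251.1, 57.7]
orientation: [-2.536, -0.018, 1.163]
wrist_force: [0.3, 0.0, 4.0]
width: 63.8
16.2 [ 643.7 -251.1   57.7] [-145.3   -1.    66.6] F [0.3 0.  4. ] q [ 0.52  1.02 -0.43  1.09  0.22  1.69  1.3 ] w 63.8
shift cm [-0.48 -0.86 -0.91] after turn axes [-0.5  -0.86 -0.9 ]
turn deg [ 0.3 -0.6  0.9]
```

```bash
python3 -m pendant '[{"grip":7.5,"dx":0,"dy":0,"dz":0,"rx":0,"ry":0,"rz":0},{"grip":9.4,"dx":0,"dy":0,"dz":0,"rx":0,"ry":0,"rz":0},{"grip":9.4,"dx":0,"dy":0,"dz":0,"rx":0,"ry":0,"rz":0},{"grip":9.4,"dx":0,"dy":0,"dz":0,"rx":0,"ry":0,"rz":0},{"grip":9.4,"dx":0,"dy":0,"dz":0,"rx":0,"ry":0,"rz":0},{"grip":9.4,"dx":0,"dy":0,"dz":-2,"rx":0,"ry":0,"rz":0},{"grip":9.4,"dx":0,"dy":0,"dz":-4,"rx":0,"ry":0,"rz":0},{"grip":9.4,"dx":0,"dy":0,"dz":-4,"rx":0,"ry":0,"rz":0},{"grip":9.4,"dx":0,"dy":0,"dz":-4,"rx":0,"ry":0,"rz":0},{"grip":9.4,"dx":0,"dy":0,"dz":0,"rx":0,"ry":0,"rz":0}]'
cat > pick2.py <<'E'
from h import *
from workcell import viewer
import sys
say()
a=np.radians(-23.7); X=np.array([np.cos(a),np.sin(a),0]); Y=np.array([-np.sin(a),np.cos(a),0]); Z=np.array([0,0,1.])
if len(sys.argv)>1:
    s=viewer.get_image("side"); P=cloud(s); img=s["img"].astype(int); sat=img.max(2)-img.min(2)
    q=P-np.array([642,-250,0]); x=q@X; y=q@Y
    m=(s["depth"]>0)&(x>-50)&(x<-12)&(abs(y)<26)&(P[...,2]>10)&(P[...,2]<88)
    p=P[m]
    for _ in range(4):
        c=p.mean(0); n=np.linalg.svd(p-c)[2][2]; n*=-np.sign(n@X); r=(p-c)@n; p=p[abs(r)<5]
    print("face",len(p),np.round(n,3),"yaw",round(np.degrees(np.arctan2(-n[1],-n[0])),1),np.round(c,1))
    m=(s["depth"]>0)&(abs(x)<50)&(abs(y)<50)&(P[...,2]>86)&(P[...,2]<104)&(sat<30)
    print("top",cv2.minAreaRect(P[m][:,:2].astype(np.float32)))
E
python3 pick2.py 1
```

```text
time: 17.2
tool_pos: [719.0, -285.4, 176.5]
orientation: [-2.543, -0.019, 1.162]
wrist_force: [0.1, -0.3, 1.0]
width: 93.8
17.2 [ 719.  -285.4  176.5] [-145.7   -1.1   66.6] F [ 0.1 -0.3  1. ] q [ 0.45  1.08 -0.4   0.67  0.21  2.02  1.35] w 93.8
face 186 [-0.911  0.412 -0.001] yaw -24.3 [ 617.4 -239.2   50.3]
top ((640.15771484375, -246.58592224121094), (64.49340057373047, 52.87879943847656), 65.88761138916016)
```

```bash
sed -i 's/-23.7/-24.2/' pick2.py
cat >> pick2.py <<'E'
d=(X-Z)/2**.5; T=np.array([642.5,-247.6,49.5])
need(T+[0,0,100],tool(d,Y)); need(T,tool(d,Y))
E
python3 -m pendant '[{"grip":9.4,"dx":0,"dy":0,"dz":0,"rx":-8,"ry":0,"rz":0},{"grip":9.4,"dx":0,"dy":0,"dz":0,"rx":-8,"ry":0,"rz":0},{"grip":9.4,"dx":0,"dy":0,"dz":0,"rx":-8,"ry":0,"rz":0},{"grip":9.4,"dx":0,"dy":0,"dz":0,"rx":-8,"ry":0,"rz":0},{"grip":9.4,"dx":0,"dy":0,"dz":0,"rx":-8,"ry":0,"rz":0},{"grip":9.4,"dx":0,"dy":0,"dz":0,"rx":-8,"ry":0,"rz":0},{"grip":9.4,"dx":0,"dy":0,"dz":0,"rx":0,"ry":0,"rz":0}]';python3 pick2.py
```

```text
time: 17.95
tool_pos: [711.2, -282.6, 169.8]
orientation: [2.92, -0.016, 1.165]
wrist_force: [0.7, 0.1, 0.4]
width: 93.8
17.95 [ 711.2 -282.6  169.8] [167.3  -0.9  66.8] F [0.7 0.1 0.4] q [ 0.62  0.54 -0.47  1.6   0.35  0.85  1.2 ] w 93.8
shift cm [ 0.47 -7.95  0.29] after turn axes [ 0.38 -6.88 -4.01]
turn deg [-32.3  -1.3   0.4]
shift cm [  0.31 -10.15  10.05] after turn axes [  0.38 -13.95   3.06]
turn deg [-32.3  -1.3   0.4]
```

```bash
python3 -m pendant '[{"grip":9.4,"dx":0,"dy":-3.5,"dz":0,"rx":0,"ry":0,"rz":0},{"grip":9.4,"dx":0.4,"dy":-4.5,"dz":0,"rx":0,"ry":0,"rz":0},{"grip":9.4,"dx":0,"dy":0,"dz":0,"rx":-6.5,"ry":0,"rz":0},{"grip":9.4,"dx":0,"dy":0,"dz":0,"rx":-6.5,"ry":0,"rz":0},{"grip":9.4,"dx":0,"dy":0,"dz":0,"rx":-6.5,"ry":0,"rz":0},{"grip":9.4,"dx":0,"dy":0,"dz":0,"rx":-6.5,"ry":0,"rz":0},{"grip":9.4,"dx":0,"dy":0,"dz":0,"rx":-6.5,"ry":0,"rz":0},{"grip":9.4,"dx":0,"dy":0,"dz":0,"rx":0,"ry":0,"rz":0},{"grip":9.4,"dx":0,"dy":0,"dz":0,"rx":0,"ry":0,"rz":0}]';python3 pick2.py
```

```text
time: 18.85
tool_pos: [644.2, -262.0, 154.6]
orientation: [2.519, 0.01, 1.141]
wrist_force: [-0.7, -0.0, 0.6]
width: 94.1
18.85 [ 644.2 -262.   154.6] [144.4   0.6  65.4] F [-0.7 -0.   0.6] q [ 0.44  0.31 -0.24  2.12  1.08  0.22  0.37] w 94.1
shift cm [ 1.24 -0.91 -0.04] after turn axes [ 1.24 -0.89 -0.17]
turn deg [-9.4  0.7  0. ]
shift cm [ 1.34 -6.73  8.09] after turn axes [ 1.24 -7.96  6.9 ]
turn deg [-9.4  0.7  0. ]
```

```bash
python3 -m pendant '[{"grip":9.4,"dx":0,"dy":0,"dz":0,"rx":-5,"ry":0,"rz":0},{"grip":9.4,"dx":0,"dy":0,"dz":0,"rx":-5,"ry":0,"rz":0},{"grip":9.4,"dx":0,"dy":0,"dz":0,"rx":-5,"ry":0.5,"rz":0},{"grip":9.4,"dx":0.6,"dy":0,"dz":0,"rx":-3,"ry":0.5,"rz":0},{"grip":9.4,"dx":0,"dy":0,"dz":0,"rx":0,"ry":0,"rz":0},{"grip":9.4,"dx":0,"dy":0,"dz":0,"rx":0,"ry":0,"rz":0}]';python3 pick2.py
```

```text
time: 19.45
tool_pos: [640.9, -271.4, 152.8]
orientation: [2.403, 0.034, 1.122]
wrist_force: [0.3, -0.6, -0.6]
width: 94.1
19.45 [ 640.9 -271.4  152.8] [137.7   1.9  64.3] F [ 0.3 -0.6 -0.6] q [ 0.46  0.32 -0.28  2.2   1.91  0.27 -0.46] w 94.1
shift cm [ 2.22 -0.82 -0.41] after turn axes [ 2.24 -0.81 -0.35]
turn deg [-2.7  2.5  0.2]
shift cm [ 2.56 -7.55  6.98] after turn axes [ 2.24 -7.89  6.72]
turn deg [-2.7  2.5  0.2]
```

```bash
python3 -m pendant '[{"grip":9.4,"dx":0.8,"dy":-0.3,"dz":-0.1,"rx":-1.4,"ry":1.3,"rz":0},{"grip":9.4,"dx":0.8,"dy":-0.3,"dz":-0.1,"rx":-1.4,"ry":1.3,"rz":0},{"grip":9.4,"dx":0.6,"dy":-0.2,"dz":-0.2,"rx":0,"ry":0,"rz":0},{"grip":9.4,"dx":0,"dy":0,"dz":0,"rx":0,"ry":0,"rz":0}]';python3 pick2.py
```

```text
time: 19.85
tool_pos: [642.5, -247.3, 149.9]
orientation: [2.354, 0.001, 1.153]
wrist_force: [-0.0, -0.8, -0.3]
width: 94.0
19.85 [ 642.5 -247.3  149.9] [1.349e+02 1.000e-01 6.610e+01] F [-0.  -0.8 -0.3] q [ 0.56  0.33 -0.42  2.24  2.18  0.34 -0.72] w 94.0
shift cm [-0.03 -0.02  0.04] after turn axes [-0.03 -0.02  0.04]
turn deg [ 0.1 -0.2  0.2]
shift cm [-0.02 -7.1   7.1 ] after turn axes [-0.03 -7.09  7.11]
turn deg [ 0.1 -0.2  0.2]
```

```bash
python3 -m pendant '[{"grip":9.4,"dx":0,"dy":-2,"dz":2,"rx":0,"ry":0,"rz":0},{"grip":9.4,"dx":0,"dy":-2,"dz":2,"rx":0,"ry":0,"rz":0},{"grip":9.4,"dx":0,"dy":-2,"dz":2,"rx":0,"ry":0,"rz":0},{"grip":9.4,"dx":0,"dy":-1.1,"dz":1.1,"rx":0,"ry":0,"rz":0},{"grip":9.4,"dx":0,"dy":0,"dz":0,"rx":0,"ry":0,"rz":0}]';python3 pick2.py
```

```text
time: 20.35
tool_pos: [641.9, -247.8, 46.8]
orientation: [2.357, 0.003, 1.153]
wrist_force: [0.3, -1.6, -0.1]
width: 94.1
20.35 [ 641.9 -247.8   46.8] [135.1   0.2  66.1] F [ 0.3 -1.6 -0.1] q [ 0.65  0.58 -0.53  2.26  2.44  0.58 -0.91] w 94.1
shift cm [ 0.01  7.28 -7.24] after turn axes [ 0.04  7.29 -7.23]
turn deg [-0.1 -0.1  0.3]
shift cm [ 0.04  0.22 -0.16] after turn axes [ 0.04  0.22 -0.16]
turn deg [-0.1 -0.1  0.3]
```

```bash
python3 -m pendant '[{"grip":5.5,"dx":0,"dy":0,"dz":0,"rx":0,"ry":0,"rz":0},{"grip":5.5,"dx":0,"dy":0,"dz":0,"rx":0,"ry":0,"rz":0},{"grip":5.5,"dx":0,"dy":0,"dz":0,"rx":0,"ry":0,"rz":0},{"grip":5.5,"dx":0,"dy":0,"dz":0,"rx":0,"ry":0,"rz":0},{"grip":5.5,"dx":0,"dy":0,"dz":0,"rx":0,"ry":0,"rz":0},{"grip":5.5,"dx":0,"dy":0,"dz":0,"rx":0,"ry":0,"rz":0},{"grip":5.5,"dx":0,"dy":1,"dz":-1,"rx":0,"ry":0,"rz":0},{"grip":5.5,"dx":0,"dy":2,"dz":-2,"rx":0,"ry":0,"rz":0},{"grip":5.5,"dx":0,"dy":2,"dz":-2,"rx":0,"ry":0,"rz":0},{"grip":5.5,"dx":0,"dy":2.5,"dz":-2.5,"rx":0,"ry":0,"rz":0}]';python3 pick2.py
```

```text
time: 21.35
tool_pos: [641.7, -246.6, 155.5]
orientation: [2.354, -0.001, 1.155]
wrist_force: [0.5, -0.8, -3.4]
width: 63.8
21.35 [ 641.7 -246.6  155.5] [ 1.349e+02 -1.000e-01  6.620e+01] F [ 0.5 -0.8 -3.4] q [ 0.56  0.32 -0.41  2.24  2.16  0.32 -0.71] w 63.8
shift cm [-0.06 -0.35  0.51] after turn axes [-0.06 -0.34  0.51]
turn deg [ 0.1 -0.3  0.2]
shift cm [-0.07 -7.43  7.57] after turn axes [-0.06 -7.42  7.58]
turn deg [ 0.1 -0.3  0.2]
```

```bash
python3 -m pendant '[{"grip":5.5,"dx":0,"dy":0,"dz":0,"rx":0,"ry":0,"rz":-4},{"grip":5.5,"dx":0,"dy":0,"dz":0,"rx":0,"ry":0,"rz":-8.5},{"grip":5.5,"dx":0,"dy":0,"dz":0,"rx":0,"ry":0,"rz":-8.5},{"grip":5.5,"dx":0,"dy":0,"dz":0,"rx":0,"ry":0,"rz":-8.5},{"grip":5.5,"dx":0,"dy":0,"dz":0,"rx":0,"ry":0,"rz":-8.5},{"grip":5.5,"dx":0,"dy":0,"dz":0,"rx":0,"ry":0,"rz":-8.5},{"grip":5.5,"dx":0,"dy":0,"dz":0,"rx":0,"ry":0,"rz":-8.5},{"grip":5.5,"dx":0,"dy":0,"dz":0,"rx":0,"ry":0,"rz":-8.5},{"grip":5.5,"dx":0,"dy":0,"dz":0,"rx":0,"ry":0,"rz":-8.5},{"grip":5.5,"dx":0,"dy":0,"dz":0,"rx":0,"ry":0,"rz":-8.5}]'; sed -i 's/^need.*/need(T+[0,0,100],tool(d,-Y))/' pick2.py; python3 pick2.py; python3 -m pendant '[{"grip":5.5,"dx":0,"dy":0,"dz":0,"rx":0,"ry":0,"rz":-8.5},{"grip":5.5,"dx":0,"dy":0,"dz":0,"rx":0,"ry":0,"rz":-8.5},{"grip":5.5,"dx":0,"dy":0,"dz":0,"rx":0,"ry":0,"rz":-8.5},{"grip":5.5,"dx":0,"dy":0,"dz":0,"rx":0,"ry":0,"rz":-8.5},{"grip":5.5,"dx":0,"dy":0,"dz":0,"rx":0,"ry":0,"rz":-8.5},{"grip":5.5,"dx":0,"dy":0,"dz":0,"rx":0,"ry":0,"rz":-8.5},{"grip":5.5,"dx":0,"dy":0,"dz":0,"rx":0,"ry":0,"rz":-8.5},{"grip":5.5,"dx":0,"dy":0,"dz":0,"rx":0,"ry":0,"rz":-8.5},{"grip":5.5,"dx":0,"dy":0,"dz":0,"rx":0,"ry":0,"rz":-8.5},{"grip":5.5,"dx":0,"dy":0,"dz":0,"rx":0,"ry":0,"rz":-8.5}]'; python3 pick2.py
```

```text
time: 22.35
tool_pos: [642.1, -246.7, 155.4]
orientation: [2.983, 0.776, 2.501]
wrist_force: [1.2, -0.7, -2.6]
width: 63.8
22.35 [ 642.1 -246.7  155.4] [170.9  44.4 143.3] F [ 1.2 -0.7 -2.6] q [ 0.22  0.3  -0.03  2.26  2.42  0.25  0.39] w 63.8
shift cm [ 0.35 -0.13  0.46] after turn axes [0.07 0.37 0.47]
turn deg [  0.1   0.3 -98.9]
time: 23.35
tool_pos: [642.1, -246.6, 155.4]
orientation: [-2.369, 0.174, -2.163]
wrist_force: [1.2, -0.2, -2.3]
width: 63.7
23.35 [ 642.1 -246.6  155.4] [-135.7   10.  -123.9] F [ 1.2 -0.2 -2.3] q [-0.12  0.31  0.36  2.28  2.87  0.21  1.38] w 63.7
shift cm [0.16 0.34 0.47] after turn axes [0.07 0.37 0.47]
turn deg [ -0.1   0.3 -13.9]
```

```bash
cat > place.py <<'E'
from h import *
say()
yaw=18.0; C=np.array([611,182.7,0])
a=np.radians(yaw); X=np.array([np.cos(a),np.sin(a),0]); Y=np.array([-np.sin(a),np.cos(a),0]); Z=np.array([0,0,1.])
d=(X-Z)/2**.5; R=tool(d,-Y); T=C+1.2*X+64.9*Z
if __name__=="__main__":
    print("down cm per mm",np.round(R.T@-Z/10,3)); need([632,100,155],R); need(T+[0,0,40],R)
E
python3 place.py
```

```text
23.35 [ 642.1 -246.6  155.4] [-135.7   10.  -123.9] F [ 1.2 -0.2 -2.3] q [-0.12  0.31  0.36  2.28  2.87  0.21  1.38] w 63.7
down cm per mm [-0.     0.071  0.071]
shift cm [-27.77  17.89 -10.56] after turn axes [-33.28  -6.86   6.92]
turn deg [ -3.9 -29.8 -43.4]
shift cm [-32.6   26.53 -10.69] after turn axes [-41.79  -3.8   10.94]
turn deg [ -3.9 -29.8 -43.4]
```

```bash
python3 -m pendant '[{"grip":5.5,"dx":0,"dy":0,"dz":0,"rx":-0.56,"ry":-4.26,"rz":-6.2},{"grip":5.5,"dx":0,"dy":0,"dz":0,"rx":-0.56,"ry":-4.26,"rz":-6.2},{"grip":5.5,"dx":0,"dy":0,"dz":0,"rx":-0.56,"ry":-4.26,"rz":-6.2},{"grip":5.5,"dx":0,"dy":0,"dz":0,"rx":-0.56,"ry":-4.26,"rz":-6.2},{"grip":5.5,"dx":0,"dy":0,"dz":0,"rx":-0.56,"ry":-4.26,"rz":-6.2},{"grip":5.5,"dx":0,"dy":0,"dz":0,"rx":-0.56,"ry":-4.26,"rz":-6.2},{"grip":5.5,"dx":0,"dy":0,"dz":0,"rx":-0.56,"ry":-4.26,"rz":-6.2},{"grip":5.5,"dx":0,"dy":0,"dz":0,"rx":0,"ry":0,"rz":0}]'; python3 place.py
```

```text
time: 24.15
tool_pos: [642.2, -247.5, 144.9]
orientation: [-2.362, 0.092, -1.685]
wrist_force: [-0.4, -1.8, -4.1]
width: 63.6
24.15 [ 642.2 -247.5  144.9] [-135.3    5.3  -96.5] F [-0.4 -1.8 -4.1] q [ 0.8   0.38 -0.45  2.19  3.96  0.18  1.  ] w 63.6
down cm per mm [-0.     0.071  0.071]
shift cm [-34.36   5.05  -1.95] after turn axes [-33.37  -7.63   6.2 ]
turn deg [ -0.8 -13.6 -21.1]
shift cm [-41.89  11.15   0.07] after turn axes [-41.88  -4.56  10.22]
turn deg [ -0.8 -13.6 -21.1]
```

```bash
python3 -m pendant '[{"grip":5.5,"dx":-2,"dy":0.3,"dz":-0.3,"rx":0,"ry":0,"rz":0},{"grip":5.5,"dx":-3.5,"dy":0.5,"dz":-0.2,"rx":0,"ry":0,"rz":0},{"grip":5.5,"dx":-3.5,"dy":0.5,"dz":-0.2,"rx":0,"ry":0,"rz":0},{"grip":5.5,"dx":-3.5,"dy":0.5,"dz":-0.2,"rx":0,"ry":0,"rz":0},{"grip":5.5,"dx":-3.5,"dy":0.5,"dz":-0.2,"rx":0,"ry":0,"rz":0},{"grip":5.5,"dx":-3.5,"dy":0.5,"dz":-0.2,"rx":0,"ry":0,"rz":0},{"grip":5.5,"dx":-3.5,"dy":0.5,"dz":-0.2,"rx":0,"ry":0,"rz":0},{"grip":5.5,"dx":0,"dy":0,"dz":0,"rx":0,"ry":0,"rz":0}]'; python3 place.py
```

```text
time: 24.95
tool_pos: [638.4, -52.9, 152.3]
orientation: [-2.362, 0.095, -1.676]
wrist_force: [-0.5, 0.5, -2.9]
width: 63.6
24.95 [638.4 -52.9 152.3] [-135.4    5.4  -96. ] F [-0.5  0.5 -2.9] q [-0.1   0.24  0.08  2.36  3.09  0.24  1.45] w 63.6
down cm per mm [-0.     0.071  0.071]
shift cm [-15.09   2.41  -0.74] after turn axes [-14.74  -3.1    2.72]
turn deg [ -0.8 -13.1 -20.8]
shift cm [-22.64   8.48   1.35] after turn axes [-23.25  -0.04   6.74]
turn deg [ -0.8 -13.1 -20.8]
```

```bash
python3 -m pendant '[{"grip":5.5,"dx":-3.5,"dy":0.5,"dz":-0.2,"rx":0,"ry":0,"rz":0},{"grip":5.5,"dx":-3.5,"dy":0.5,"dz":-0.2,"rx":0,"ry":0,"rz":0},{"grip":5.5,"dx":-3.5,"dy":0.5,"dz":-0.2,"rx":0,"ry":0,"rz":0},{"grip":5.5,"dx":0,"dy":0,"dz":0,"rx":-0.3,"ry":-4.4,"rz":-6.9},{"grip":5.5,"dx":0,"dy":0,"dz":0,"rx":-0.3,"ry":-4.4,"rz":-6.9},{"grip":5.5,"dx":0,"dy":0,"dz":0,"rx":-0.2,"ry":-4.3,"rz":-7},{"grip":5.5,"dx":0,"dy":0,"dz":0,"rx":0,"ry":0,"rz":0}]'; python3 place.py
```

```text
time: 25.65
tool_pos: [638.8, 15.6, 152.8]
orientation: [-2.357, 0.045, -1.468]
wrist_force: [-0.4, -0.9, -3.8]
width: 63.6
25.65 [638.8  15.6 152.8] [-135.1    2.6  -84.1] F [-0.4 -0.9 -3.8] q [-0.08  0.24 -0.03  2.35  3.23  0.24  1.45] w 63.6
down cm per mm [-0.     0.071  0.071]
shift cm [-8.47 -0.02  0.25] after turn axes [-8.24 -1.55  1.23]
turn deg [ -0.2  -6.7 -10.4]
shift cm [-16.7    4.58   3.27] after turn axes [-16.75   1.52   5.25]
turn deg [ -0.2  -6.7 -10.4]
```

```bash
python3 -m pendant '[{"grip":5.5,"dx":-3,"dy":0,"dz":0.1,"rx":0,"ry":0,"rz":0},{"grip":5.5,"dx":-3,"dy":0,"dz":0.1,"rx":0,"ry":0,"rz":0},{"grip":5.5,"dx":-2.5,"dy":0,"dz":0,"rx":0,"ry":0,"rz":0},{"grip":5.5,"dx":0,"dy":0,"dz":0,"rx":-0.1,"ry":-3.4,"rz":-5.2},{"grip":5.5,"dx":0,"dy":0,"dz":0,"rx":-0.1,"ry":-3.3,"rz":-5.2},{"grip":5.5,"dx":0,"dy":0,"dz":0,"rx":0,"ry":0,"rz":0}]'; python3 place.py
```

```text
time: 26.25
tool_pos: [632.8, 94.2, 154.2]
orientation: [-2.357, 0.016, -1.327]
wrist_force: [1.0, -1.8, -2.4]
width: 64.2
26.25 [632.8  94.2 154.2] [-135.     0.9  -76. ] F [ 1.  -1.8 -2.4] q [-0.21  0.24 -0.03  2.35  3.18  0.23  1.53] w 64.2
down cm per mm [-0.     0.071  0.071]
shift cm [-0.58 -0.09 -0.  ] after turn axes [-0.58 -0.13  0.02]
turn deg [-0.  -2.2 -3.5]
shift cm [-9.04  3.49  3.69] after turn axes [-9.09  2.94  4.04]
turn deg [-0.  -2.2 -3.5]
```

```bash
python3 -m pendant '[{"grip":5.5,"dx":0,"dy":0,"dz":0,"rx":0,"ry":-2.2,"rz":-3.5},{"grip":5.5,"dx":-2.2,"dy":0.7,"dz":1,"rx":0,"ry":0,"rz":0},{"grip":5.5,"dx":-2.5,"dy":0.7,"dz":1,"rx":0,"ry":0,"rz":0},{"grip":5.5,"dx":-2.3,"dy":0.7,"dz":1,"rx":0,"ry":0,"rz":0},{"grip":5.5,"dx":-2.1,"dy":0.8,"dz":1,"rx":0,"ry":0,"rz":0},{"grip":5.5,"dx":0,"dy":0,"dz":0,"rx":0,"ry":0,"rz":0}]'; python3 place.py
python3 - <<'E'
from h import *
from workcell import viewer
s=viewer.get_image("side"); t=viewer.get_image("top"); np.savez("side2.npz",**s); np.savez("top2.npz",**t)
a=cv2.resize(s["img"][205:335,170:310],None,fx=4.5,fy=4.5,interpolation=cv2.INTER_CUBIC)
cv2.imwrite("pics/s4.png",a[:,:,::-1])
E
```

```text
time: 26.85
tool_pos: [610.8, 185.1, 103.7]
orientation: [-2.358, -0.001, -1.258]
wrist_force: [0.1, -1.3, -3.1]
width: 63.8
26.85 [610.8 185.1 103.7] [-1.351e+02 -1.000e-01 -7.210e+01] F [ 0.1 -1.3 -3.1] q [-0.49  0.35  0.05  2.39  2.92  0.38  1.67] w 63.8
down cm per mm [-0.     0.071  0.071]
shift cm [ 8.75 -3.19 -4.05] after turn axes [ 8.75 -3.2  -4.06]
turn deg [ 0.1 -0.1  0. ]
shift cm [ 0.23 -0.14 -0.04] after turn axes [ 0.23 -0.14 -0.04]
turn deg [ 0.1 -0.1  0. ]
```

View pics/s4.png

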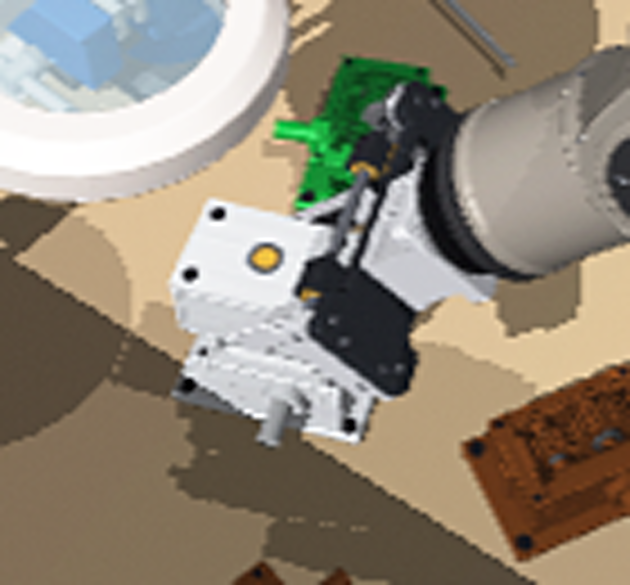

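The cover is upside down above the gearcase, with its top-face mark at crop (264,257), clear of the lamp. I'll now refine the gearcase pose from the unobstructed first side picture, using the foot plate screw holes, and compare with the yellow mark.

Run:
```python
from h import *
s=np.load("side0.npz"); s2=np.load("side2.npz")
cv2.imwrite("pics/g0.png",cv2.resize(s["img"][255:315,200:270],None,fx=10,fy=10,interpolation=cv2.INTER_CUBIC)[:,:,::-1])
im=s2["img"].astype(int); m=(im[...,0]-im[...,2]>70)&(im[...,1]>120); m[:, :215]=0; m[:,245:]=0; m[:250]=0; m[275:]=0
v,u=np.nonzero(m); print(len(u),u.mean(),v.mean(),np.round(ray(s2,u.mean(),v.mean(),130.8),1))
P=cloud(s2); k=(np.hypot(P[...,0]-609,P[...,1]-185)<35)&(P[...,2]>110)&(P[...,2]<150); print("top z",np.percentile(P[k][:,2],[25,50,75]))
```

```text
24 230.33333333333334 263.2083333333333 [602.9 188.  130.8]
top z [126.18302758 127.28812029 128.49624212]
```

View pics/g0.png

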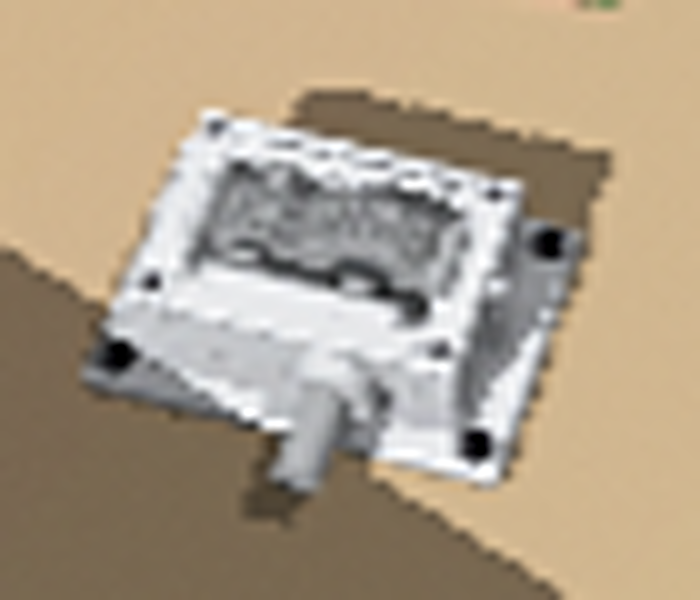

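```bash
cat > rel.py <<'E'
from h import *
import sys
s=np.load("side0.npz")
H=np.array([[215,125],[492,192],[440,348],[150,281]])
p=np.array([ray(s,200+(u+.5)/10-.5,255+(v+.5)/10-.5,42) for u,v in H])
c=p.mean(0); dx=(p[1]-p[0]+p[2]-p[3])/2; dy=(p[0]-p[3]+p[1]-p[2])/2
print("holes span",np.round([np.linalg.norm(dx),np.linalg.norm(dy)],1),"case",np.round(c,1),"long dir",round(np.degrees(np.arctan2(-dx[1],-dx[0])),1),"short dir",round(np.degrees(np.arctan2(dy[1],dy[0])),1))
F=np.array([[118,355],[548,242],[477,445]])
q=np.array([ray(s,200+(u+.5)/10-.5,255+(v+.5)/10-.5,8) for u,v in F]); print("foot diag centre",np.round((q[0]+q[1])/2,1), "near edge dir", np.round(np.degrees(np.arctan2(*(q[1]-q[2])[[1,0]])),1),np.round(np.degrees(np.arctan2(*(q[0]-q[2])[[1,0]])),1))
def emblem(d,zt):
    im=d["img"].astype(int); m=((im[...,0]-im[...,2]>60)&(im[...,1]>100)).astype(np.uint8)
    n,l,st,ce=cv2.connectedComponentsWithStats(m)
    for i in range(1,n):
        w=ray(d,*ce[i],zt)
        if st[i][4]>=5 and st[i][4]<80 and np.hypot(w[0]-610,w[1]-184)<40: print("emb",st[i],np.round(ce[i],1),np.round(w,1))
if __name__=="__main__":
    t=status.read_state(); zt=t["tool_pos"][2]+26.5
    emblem(np.load("side2.npz"),zt)
    emblem(np.load("top2.npz"),zt)
E
python3 rel.py
```

```text
holes span [84.4 52.5] case [611.4 181.7  42. ] long dir 18.3 short dir -70.5
foot diag centre [611.  181.1   8. ] near edge dir -71.4 17.9
emb [226 260   6   5  22] [228.5 261.7] [609.4 187.3 131.6]
emb [237 270   4   2   5] [238.2 270.2] [572.  194.3 131.6]
emb [194 198   5   5  18] [195.8 199.7] [612.9 182.5 131.6]
```

```bash
python3 -m pendant '[{"grip":5.5,"dx":0.3,"dy":0,"dz":0,"rx":0,"ry":0,"rz":0},{"grip":5.5,"dx":0,"dy":0.65,"dz":0.65,"rx":0,"ry":0,"rz":0},{"grip":5.5,"dx":0,"dy":0.65,"dz":0.65,"rx":0,"ry":0,"rz":0},{"grip":5.5,"dx":0,"dy":0.5,"dz":0.5,"rx":0,"ry":0,"rz":0},{"grip":5.5,"dx":0,"dy":0,"dz":0,"rx":0,"ry":0,"rz":0}]'
python3 - <<'E'
from h import *
from workcell import viewer
import rel
say()
s=viewer.get_image("side"); t=viewer.get_image("top"); np.savez("side3.npz",**s); np.savez("top3.npz",**t)
zt=status.read_state()["tool_pos"][2]+26.5
rel.emblem(s,zt); rel.emblem(t,zt)
a=cv2.resize(s["img"][235:320,185:285],None,fx=7,fy=7,interpolation=cv2.INTER_CUBIC)
cv2.imwrite("pics/s5.png",a[:,:,::-1])
E
```

```text
time: 27.45
tool_pos: [612.3, 180.3, 78.1]
orientation: [-2.358, -0.001, -1.255]
wrist_force: [-0.3, -0.1, -2.5]
width: 63.7
holes span [84.4 52.5] case [611.4 181.7  42. ] long dir 18.3 short dir -70.5
foot diag centre [611.  181.1   8. ] near edge dir -71.4 17.9
27.45 [612.3 180.3  78.1] [-1.351e+02 -1.000e-01 -7.190e+01] F [-0.3 -0.1 -2.5] q [-0.45  0.41  0.02  2.39  2.97  0.45  1.64] w 63.7
emb [228 264   5   5  20] [229.9 265.7] [611.  182.7 105.7]
emb [238 274   5   1   5] [240. 274.] [572.5 188.7 105.7]
emb [197 198   5   5  18] [198.7 200.1] [614.4 179.7 105.7]
```

View pics/s5.png

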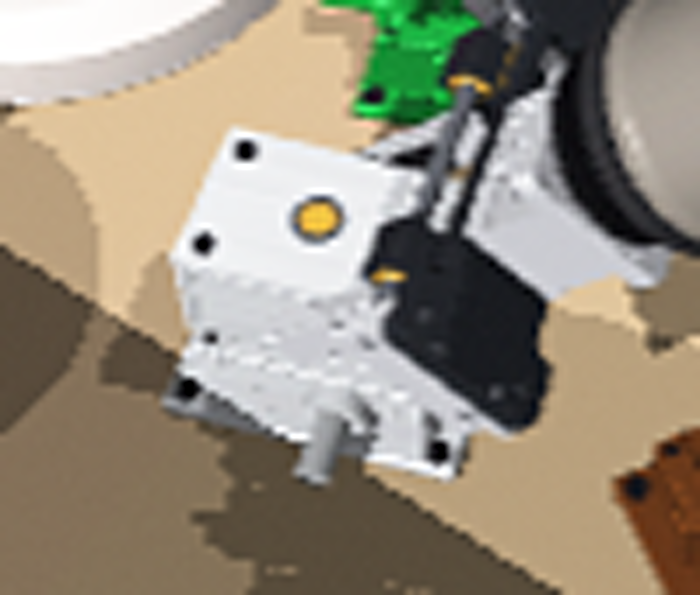

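The cover sits about 10 mm above the joint. The mark at crop (318,218) gives the centre within about 1 mm of the case centre, so I'll make a small correction and lower it, watching the force.

```bash
python3 -m pendant '[{"grip":5.5,"dx":-0.07,"dy":0.07,"dz":-0.07,"rx":0,"ry":0,"rz":0},{"grip":5.5,"dx":0,"dy":0.21,"dz":0.21,"rx":0,"ry":0,"rz":0},{"grip":5.5,"dx":0,"dy":0,"dz":0,"rx":0,"ry":0,"rz":0}]';python3 -m pendant '[{"grip":5.5,"dx":0,"dy":0.21,"dz":0.21,"rx":0,"ry":0,"rz":0},{"grip":5.5,"dx":0,"dy":0,"dz":0,"rx":0,"ry":0,"rz":0}]'; python3 -m pendant '[{"grip":5.5,"dx":0,"dy":0.14,"dz":0.14,"rx":0,"ry":0,"rz":0},{"grip":5.5,"dx":0,"dy":0,"dz":0,"rx":0,"ry":0,"rz":0}]'
```

```text
time: 27.85
tool_pos: [611.5, 181.6, 76.8]
orientation: [-2.356, -0.001, -1.253]
wrist_force: [0.7, 0.1, -2.9]
width: 64.2
time: 28.05
tool_pos: [611.5, 181.5, 73.6]
orientation: [-2.356, -0.001, -1.254]
wrist_force: [0.2, -0.7, -2.6]
width: 63.5
time: 28.25
tool_pos: [611.6, 181.4, 71.6]
orientation: [-2.356, -0.001, -1.254]
wrist_force: [-0.3, -0.5, -2.9]
width: 63.9
```

```bash
python3 -m pendant '[{"grip":5.5,"dx":0,"dy":0.14,"dz":0.14,"rx":0,"ry":0,"rz":0},{"grip":5.5,"dx":0,"dy":0,"dz":0,"rx":0,"ry":0,"rz":0}]';python3 -m pendant '[{"grip":5.5,"dx":0,"dy":0.14,"dz":0.14,"rx":0,"ry":0,"rz":0},{"grip":5.5,"dx":0,"dy":0,"dz":0,"rx":0,"ry":0,"rz":0}]'; python3 -m pendant '[{"grip":5.5,"dx":0,"dy":0.07,"dz":0.07,"rx":0,"ry":0,"rz":0},{"grip":5.5,"dx":0,"dy":0,"dz":0,"rx":0,"ry":0,"rz":0}]'
```

```text
time: 28.45
tool_pos: [611.5, 181.4, 69.7]
orientation: [-2.356, -0.001, -1.254]
wrist_force: [-0.5, -0.4, -3.2]
width: 63.6
time: 28.65
tool_pos: [611.6, 181.4, 67.7]
orientation: [-2.356, -0.001, -1.254]
wrist_force: [0.3, 0.5, -4.1]
width: 64.2
time: 28.85
tool_pos: [611.7, 181.5, 67.0]
orientation: [-2.356, -0.001, -1.254]
wrist_force: [-0.5, -1.0, -3.3]
width: 63.9
```

```bash
for i in 1; do python3 -m pendant '[{"grip":5.5,"dx":0,"dy":0.07,"dz":0.07,"rx":0,"ry":0,"rz":0},{"grip":5.5,"dx":0,"dy":0,"dz":0,"rx":0,"ry":0,"rz":0}]'; done; python3 -m pendant '[{"grip":5.5,"dx":0,"dy":0.07,"dz":0.07,"rx":0,"ry":0,"rz":0},{"grip":5.5,"dx":0,"dy":0,"dz":0,"rx":0,"ry":0,"rz":0}]'; python3 face.py >/dev/null
python3 - <<'E'
from h import *
from workcell import viewer
import rel
say(); s=viewer.get_image("side"); rel.emblem(s,92); P=cloud(s); k=(np.hypot(P[...,0]-618,P[...,1]-184)<25)&(P[...,2]>80)&(P[...,2]<110); print("top z",np.percentile(P[k][:,2],[25,50,75]))
E
```

```text
time: 29.05
tool_pos: [612.2, 181.6, 66.8]
orientation: [-2.354, -0.001, -1.254]
wrist_force: [-4.4, -1.0, 7.3]
width: 63.8
time: 29.25
tool_pos: [612.6, 181.8, 66.6]
orientation: [-2.352, -0.001, -1.254]
wrist_force: [-9.3, -3.0, 18.1]
width: 63.8
holes span [84.4 52.5] case [611.4 181.7  42. ] long dir 18.3 short dir -70.5
foot diag centre [611.  181.1   8. ] near edge dir -71.4 17.9
29.3 [612.6 181.7  66.5] [-134.8   -0.   -71.8] F [-9.3 -1.6 18.2] q [-0.45  0.44  0.02  2.4   2.97  0.49  1.63] w 63.7
emb [227 267   6   4  20] [229.8 268.4] [612.5 183.4  92. ]
emb [238 276   5   2   6] [240.  276.8] [573.2 189.3  92. ]
top z [89.45860795 90.43988932 91.56438499]
```

```bash
python3 -m pendant '[{"grip":5.5,"dx":0,"dy":-0.1,"dz":-0.1,"rx":0,"ry":0,"rz":0},{"grip":5.5,"dx":0,"dy":0,"dz":0,"rx":0,"ry":0,"rz":0},{"grip":7.5,"dx":0,"dy":0,"dz":0,"rx":0,"ry":0,"rz":0},{"grip":9.4,"dx":0,"dy":0,"dz":0,"rx":0,"ry":0,"rz":0},{"grip":9.4,"dx":0,"dy":0,"dz":0,"rx":0,"ry":0,"rz":0},{"grip":9.4,"dx":0,"dy":0,"dz":0,"rx":0,"ry":0,"rz":0},{"grip":9.4,"dx":0,"dy":0,"dz":0,"rx":0,"ry":0,"rz":0}]'
python3 - <<'E'
from h import *
from workcell import viewer
import rel
say(); s=viewer.get_image("side"); np.savez("side4.npz",**s); rel.emblem(s,92)
P=cloud(s); a=np.radians(18.3); X=np.array([np.cos(a),np.sin(a),0]); Y=np.array([-np.sin(a),np.cos(a),0]); q=P-np.array([611.4,181.7,0])
k=(q@X>0)&(q@X<42)&(abs(q@Y)<26)&(P[...,2]>80)&(P[...,2]<110)
p=P[k]; A=np.c_[p@X-611.4*X[0]-181.7*X[1],p@Y-(611.4*Y[0]+181.7*Y[1]),np.ones(len(p))]; print("plane slopes deg, z0",np.linalg.lstsq(A,p[:,2],rcond=None)[0]*[57.3,57.3,1],len(p))
cv2.imwrite("pics/s6.png",cv2.resize(s["img"][235:320,185:285],None,fx=7,fy=7,interpolation=cv2.INTER_CUBIC)[:,:,::-1])
E
```

```text
time: 30.05
tool_pos: [611.6, 181.5, 66.3]
orientation: [-2.356, -0.001, -1.254]
wrist_force: [0.0, 1.0, -0.9]
width: 93.6
holes span [84.4 52.5] case [611.4 181.7  42. ] long dir 18.3 short dir -70.5
foot diag centre [611.  181.1   8. ] near edge dir -71.4 17.9
30.05 [611.6 181.5  66.3] [-1.35e+02 -1.00e-01 -7.18e+01] F [ 0.   1.  -0.9] q [-0.45  0.44  0.02  2.4   2.97  0.48  1.63] w 93.6
emb [228 267   6   4  19] [230.4 268.5] [611.  182.5  92. ]
plane slopes deg, z0 [-6.57751823e-01  8.86329492e-02  9.06616454e+01] 242
```

View pics/s6.png

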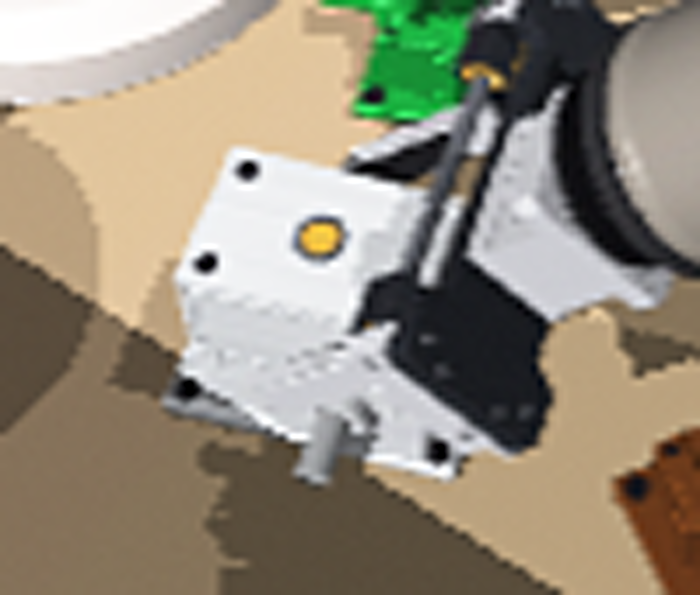

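The cover now rests on the case: its top face is level within 0.7° in depth, and its edges run into the case body. I'm backing off straight up, then out to the side the arm came from.

```bash
python3 -m pendant '[{"grip":9.4,"dx":0,"dy":-0.4,"dz":-0.4,"rx":0,"ry":0,"rz":0},{"grip":9.4,"dx":0,"dy":-0.8,"dz":-0.8,"rx":0,"ry":0,"rz":0},{"grip":9.4,"dx":0,"dy":-1,"dz":-1,"rx":0,"ry":0,"rz":0},{"grip":9.4,"dx":0,"dy":-1.4,"dz":-1.4,"rx":0,"ry":0,"rz":0},{"grip":9.4,"dx":0,"dy":0,"dz":0,"rx":0,"ry":0,"rz":0}]'; python3 -m pendant '[{"grip":9.4,"dx":2,"dy":-0.5,"dz":-0.5,"rx":0,"ry":0,"rz":0},{"grip":9.4,"dx":3,"dy":-0.5,"dz":-0.5,"rx":0,"ry":0,"rz":0},{"grip":9.4,"dx":3.5,"dy":0,"dz":0,"rx":0,"ry":0,"rz":0},{"grip":9.4,"dx":3.5,"dy":0,"dz":0,"rx":0,"ry":0,"rz":0},{"grip":9.4,"dx":3.5,"dy":0,"dz":0,"rx":0,"ry":0,"rz":0},{"grip":9.4,"dx":3.5,"dy":0,"dz":0,"rx":0,"ry":0,"rz":0},{"grip":9.4,"dx":0,"dy":0,"dz":0,"rx":0,"ry":0,"rz":0}]'
python3 - <<'E'
from h import *
from workcell import viewer
say(); s=viewer.get_image("side"); t=viewer.get_image("top")
P=cloud(s); a=np.radians(18.3); X=np.array([np.cos(a),np.sin(a),0]); Y=np.array([-np.sin(a),np.cos(a),0]); q=P-np.array([611.4,181.7,0])
k=(abs(q@X)<42)&(abs(q@Y)<26)&(P[...,2]>80)&(P[...,2]<110)
p=P[k]; A=np.c_[(q@X)[k],(q@Y)[k],np.ones(len(p))]; print("slopes deg, z0",np.round(np.linalg.lstsq(A,p[:,2],rcond=None)[0]*[57.3,57.3,1],2),len(p))
k=(np.hypot(q[...,0],q[...,1])<75)&(P[...,2]>84)&(P[...,2]<100)&(s["depth"]>0); print("top rect",cv2.minAreaRect(P[k][:,:2].astype(np.float32)))
A=cv2.resize(s["img"][245:315,195:275],None,fx=7,fy=7,interpolation=cv2.INTER_CUBIC); B=cv2.resize(t["img"][170:240,180:205+5],None,fx=7,fy=7,interpolation=cv2.INTER_CUBIC)
cv2.imwrite("pics/s7.png",np.hstack([A,B])[:,:800,::-1])
E
```

```text
time: 30.6
tool_pos: [612.6, 181.8, 120.2]
orientation: [-2.352, -0.0, -1.254]
wrist_force: [0.8, -0.4, -0.4]
width: 94.2
time: 31.3
tool_pos: [666.9, 10.8, 130.8]
orientation: [-2.357, -0.0, -1.262]
wrist_force: [-0.5, 0.4, -0.3]
width: 93.9
31.3 [666.9  10.8 130.8] [-135.    -0.   -72.3] F [-0.5  0.4 -0.3] q [ 0.26  0.35 -0.29  2.26  3.7   0.25  1.31] w 93.9
slopes deg, z0 [ 1.500e-01 -2.000e-02  9.046e+01] 495
top rect ((611.9240112304688, 183.52700805664062), (97.35107421875, 66.56945037841797), 17.745790481567383)
```

View pics/s7.png

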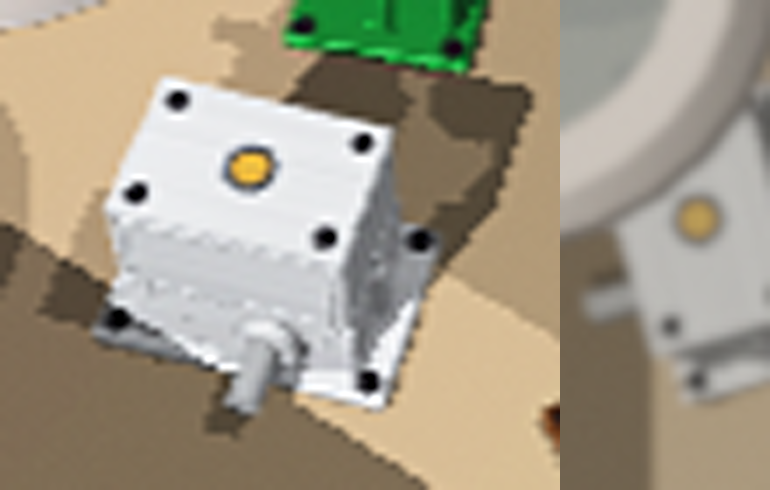

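The cover sits closed on the case: top level to 0.2°, the edges of cover and body in line. The foot hole is at full-image pixel (211.9,290.4), against (211.8,290.5) before, so the case has not moved. The arm is clear, so I'm handing in.

```bash
python3 -c "
from workcell import bot
print(bot.hand_in())"
```

```text
the job is handed in; nothing more can be done
None
```

The cover is on the gearcase, open side down, and the job was handed in at about 31 s of the 64 s allowed. I moved the cover to free bench, stood it on end, regrasped it with the tool leaning back, rolled it over and lowered it onto the joint. The force was about 18 N at contact, before I eased off and released.

**Last checks (camera pictures and depth):**
- **Level:** the cover's top is level to within about 0.2°.
- **Height:** the top reads 90.5 mm against 92 mm nominal. The side camera read the rim about 2 mm low earlier too, so I take it as seated.
- **Centring:** its centre is within about 2 mm of the case centre, and the yaw is 17.7° against about 18.3° for the case. The sides line up in the picture.
- **Gearcase:** its foot hole is at the same pixel as at the start.
- **Arm:** it is clear, with no contact force. I saw no sign of lamp contact, but did not check the lamp or the other things on the bench again by measurement.

**Disagreements:** while I lined the cover up, the two cameras and the arm's own position differed by 2 to 4 mm, so I took a compromise and relied on the lead-in lip. The arm also could not follow some of the tool-tilt moves and strayed by up to about 4 cm at its wrist joint limits. I corrected this in free space.

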